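# Recharge the scale-inhibitor pot under the sink

## Task

Recharge the dosing pot: first vent it by twisting the sprung valve knob clockwise all the way to its stop for a moment and letting it spring back by itself, then fully unscrew the pot's cap, swing it right out of the way on its arm, and put every white cassette from the tray into the pot. Swing the cap back fully over the pot, screw it fully down, then twist the valve knob to its stop once more for a moment and let it spring back to flush the pot. Leave the other things in the cupboard standing where they are.

Things in the scene. Friction and masses are not known exactly. Their poses are not given: they have to be found in the camera images.
- knob (a joint): turn of the valve's spring-return knob about its vertical axis, rad: 0 at rest, grows clockwise seen from above, hard stop at 1.2. A spring turns it back to 0 when let go (0.04 N m at rest, 0.16 N m at the stop). The knob is black plastic: a disc 50 mm across with an upright bar grip on it, 46 mm long, 12 mm thick, its top 97 mm and its foot 64 mm above the floor.
- knob_grip (a point): point on the knob's axis inside the bar grip, 87 mm above the cupboard floor, 10 mm below the bar's top; its x axis runs along the bar and it turns with the knob; pinch the bar across its y axis.
- valve: brass valve block 85 x 70 x 50 mm (x, y, z) with short pipe stubs at its x ends (129 mm over them), fixed to the cupboard floor, with the knob on top; origin at the centre of its underside; the bar lies along its x axis at rest.
- pot: white round open dosing pot fixed to the cupboard floor, 108 mm outside and 98 mm inside diameter, rim 85 mm above the cupboard floor, inner floor at 10 mm; origin at the centre of its underside. A steel pivot post stands 100 mm from its centre on its -x side, and a steel claw (top 108 mm above the floor, 65 to 83 mm from the centre, 32 mm wide) on its +x side catches the cap's lug. A brass pipe stub sticks out on its +y side to 100 mm.
- pot_in (a point): centre of the pot's inner floor, 10 mm above the cupboard floor; axes as the pot's.
- pivot (a point): point on the vertical axis about which the cap's arm swings, 100 mm from the pot's centre, 104 mm above the cupboard floor; axes as the pot's.
- cap_swing (a joint): swing of the cap's steel arm about the pivot, rad: 0 with the cap over the pot, grows clockwise seen from above (cap moves out towards the pot's -y side), end stop at 1.7. It stays where it is left (friction 0.12 N m). It cannot swing while the cap is screwed down because the lug is held in the claw; the cap must be unscrewed to 1.2 or more for the lug to pass, also on swinging back.
- cap (a joint): turn of the quarter-turn screw cap in its arm, rad: 0 screwed fully down, grows counter-clockwise seen from above as it is unscrewed, end stop at 1.35. It does not rise as it turns and stays where it is left (friction 0.12 N m), and it can also be turned with the arm swung out. At 0 the wing grip lies along the arm.
- cap_grip (a point): point on the cap's axis inside its wing grip, 137 mm above the cupboard floor, 13 mm below the wing's top. The cap is a grey disc 112 mm across, underside 2 mm above the rim; the wing on it is black, 64 mm long, 12 mm thick, from 113 to 150 mm above the floor, and the arm's top is at 108 mm. x axis along the wing; moves and turns with the cap. Pinch the wing across its y axis; to swing the arm, carry the wing round the pivot (radius 100 mm) and turn the gripper with it.
- tray: long low grey plastic tray lying on the cupboard floor, 240 x 620 mm (x, y), walls 18 mm high and 4 mm thick, floor 4 mm thick; origin at the centre of its underside.
- cassette0: white square plastic scale-inhibitor cassette 34 x 34 x 22 mm (z), about 40 g, lying flat in the tray at the start; origin at its centre. Two to four of the four are present.
- cassette1: white square plastic scale-inhibitor cassette 34 x 34 x 22 mm (z), about 40 g, lying flat in the tray at the start; origin at its centre. Two to four of the four are present.
- cassette2: white square plastic scale-inhibitor cassette 34 x 34 x 22 mm (z), about 40 g, lying flat in the tray at the start; origin at its centre. Two to four of the four are present.
- cassette3: white square plastic scale-inhibitor cassette 34 x 34 x 22 mm (z), about 40 g, lying flat in the tray at the start; origin at its centre. Two to four of the four are present.
- plug: bystander: black rubber sink plug, 46 mm across, 26 mm high with its stem, in the tray; origin at its underside.
- tap_handle: bystander: chrome cross tap handle, 62 mm across, 30 mm high, in the tray; origin at its underside.
- bleach: bystander: yellow plastic bleach bottle, 72 mm across, 200 mm high, at the right-hand (-y) end of the tray; origin at its underside.
- glass_bottle: bystander: amber glass bottle with a black twist cap, 60 mm across, 160 mm high, at the right-hand (-y) end of the tray; origin at its underside.
- bowl: bystander: green melamine bowl, 110 mm across, 45 mm high, beyond the tray; origin at its underside.
- clamp: bystander: steel spring clamp lying flat, 105 x 50 x 15 mm, beyond the tray; origin at its underside.
There are look-alikes about, which are no part of the job. Leave any orange or red look-alike of the cassette3 alone.

How it is judged:
By the outcome, as a careful person would: the job done as asked, in the order asked, and still so for the second after the job is handed in, with the robot touching nothing.
Of cassette0, cassette1, cassette2, cassette3 only 2 to 4 are there at a start; the rules pass over those that are not, and their reading is None.
At some moment in a run one of cassette0, cassette1, cassette2, cassette3 may be knocked a few centimetres aside while the robot is not near it.
Once in a run the grip may slacken for a moment while it holds something.
It also fails if it takes over 210 s, if anything falls off the work surface, if the arm or the gripper's body presses on something with over 40 N, if the wrist force passes 120 N, or if a joint passes its speed limit or range.

## Robot

A 6-joint arm with a two-finger parallel gripper is mounted at the origin on the work surface. World frame = base frame: x ahead of the robot, y to its left, z up, the work surface at z = 0. Lengths are in m, angles in rad, forces in N, time in s.
With the tool pointing down it reaches from about 0.375 to 0.9 m from the base axis. Payload 3.1 kg.
Tool frame: the origin (TCP) lies between the finger pads; the fingertips stand 25 mm ahead of it and the grasp point (between the pads) lies 6 mm ahead of it; x points along the fingers, y is the direction in which the jaws open and shut, and the axes are right-handed (so a half turn about x gives the same grasp; the last joint's range is limited). The gripper opens to 85 mm and grips with 20 to 120 N. Pads are 22 mm wide; open, the fingers measure 114 mm over their backs; the gripper's body (76 mm by 85 mm) begins 54 mm behind the grasp point. The pads swing forward as they close: fully open they stand 13 mm farther back than shut.
Start: joints at [1.105, 0.527, 1.433, -0, 1.181, -0.178], TCP at [0.177, 0.599, 0.225] pointing down, gripper open.
Joint ranges: [-3.08, 3.08], [-0.75, 2.2], [0.22, 2.44], [-1.43, 4.57], [0, 2.65], [-2.85, 2.85]. Speed limits (rad/s): [2.79, 2.79, 3.14, 3.14, 3.14, 3.14].

## Interface

Orientations are given as a unit quaternion [x, y, z, w].
In Python, from station import manip, viewer, workorder gives the robot as it stands.
- The arm moves only by the shell command python3 -m crank 'ROWS' [FORCE]. ROWS is JSON, one flat list of numbers, 5 for each row, row after row: the opening, from 0 (shut) to 1 (fully open), then the shift along the world's x, y, z in mm, then the turn about the world's z in rad. A call has 1 to 10 rows; each row is the pose to reach, as a shift and turn from the pose commanded when the call began; what a row does not reach only later rows make up. A row lasts 1/8 s, in which the tool goes at most 62.5 mm and 10.7 degrees, less where a joint would pass 70% of its speed; a pose out of reach is approached as far as the arm can. A call with a gripper value outside its range is refused whole. The fingers move at their own pace and stop on an object; FORCE is the grip in N (left out, the last holds). Time passes only in rows, so rows that repeat a pose let the fingers close. It gives the time, the measured TCP pose, the force and the opening at its end, in the units of the state.
- manip.sense(): the state, without advancing time (a new reading comes with each control period).
- viewer.snapshot(name): name is "scene" or "top" or "wrist"; returns a dict with "img" (480x640x3 uint8, red, green, blue), "range_z" (480x640 float32, m along the optical axis (not along the pixel's ray), 0 where there is no reading), "fx", "fy", "cx", "cy" (pixels), "origin" and "attitude" of the camera in the world. Camera axes: x right, y down, z forward; pixel columns grow to the right and rows downward; lengths in m; the calibration is good to about 2 mm. A picture is of the moment at which its call begins.
- workorder.sign_off(): hands the job in, once; it reports no verdict.
The state is a dict: "t": time; "q": joint angles; "qd": joint speeds; "tau": joint torques, N m; "tcp_pos": TCP position; "tool_rot": TCP orientation; "force": force on the tool from outside, world axes, zero at the start; "ft_torque": the same for the moment, N m; "finger_gap": opening from 0.0 (shut) to 1.0 (fully open).
Only numpy, scipy, OpenCV 4.12 (cv2) and the standard library are available. Lean on these libraries where they do the work, as an engineer would, in place of code of your own. Each camera call takes 0.05 s, during which the arm holds its last target.

## Working session

There is one attempt and no reset: what is moved stays moved. The work goes in short steps, Python scripts to look and compute and a shell command to move; the robot and the scene stay as the last step left them, time stands still between calls to the robot, and variables do not carry over. Pictures are saved under pics/ and viewed, and the job is handed in when it is done.

```bash
ls; mkdir -p pics; python3 - <<'E'
from station import manip, viewer, workorder
import cv2,numpy as np
print(manip.sense())
for n in ["scene","top","wrist"]:
    s=viewer.snapshot(n); cv2.imwrite(f"pics/{n}0.png",s["img"][:,:,::-1]); np.savez(f"pics/{n}0.npz",**{k:v for k,v in s.items()})
    print(n,s["fx"],s["cx"],s["cy"],s["origin"],s["attitude"])
E
```

```text
pics
{'t': 0.0, 'q': array([ 1.10551276e+00,  5.28451978e-01,  1.43389747e+00, -8.90749939e-06,
        1.18140753e+00, -1.78503690e-01]), 'qd': array([-0.00048191,  0.00017799, -0.00022445,  0.00015477,  0.00160961,
        0.00196842]), 'tau': array([ 8.60961536e-04, -4.42347515e+01, -1.78026330e+01,  2.64051351e-06,
        8.49741278e-03, -6.13056613e-06]), 'tcp_pos': array([0.17643479, 0.59881995, 0.22414389]), 'tool_rot': array([ 0.10031684,  0.70008901, -0.10177048,  0.69961037]), 'force': array([ 0.04888069,  1.18730647, -0.72960448]), 'ft_torque': array([-0.00106596,  0.07343893, -0.02461256]), 'finger_gap': 0.9991346070364829}
scene 461.9102020885828 319.02523241445414 236.27952555813397 [1.1707896  0.04295432 0.7973396 ] [ 0.58713738  0.71776999 -0.28447764 -0.24320447]
top 448.5517880988947 316.8321312145863 234.48472417108104 [ 0.30481898 -0.05378617  1.01191571] [ 0.71623433 -0.68937036  0.07331314 -0.08001301]
wrist 338.0646134335587 322.69989445686684 241.78286752480443 [0.09826278 0.62130738 0.37309499] [0.79055134 0.59098321 0.09569681 0.12887801]
```

View pics/top0.png

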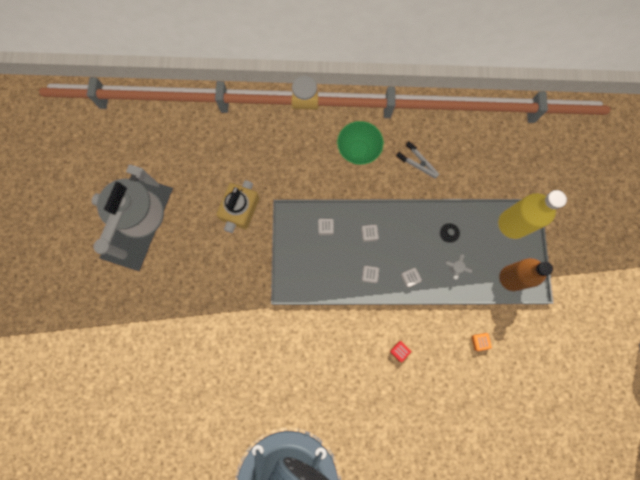

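View pics/scene0.png

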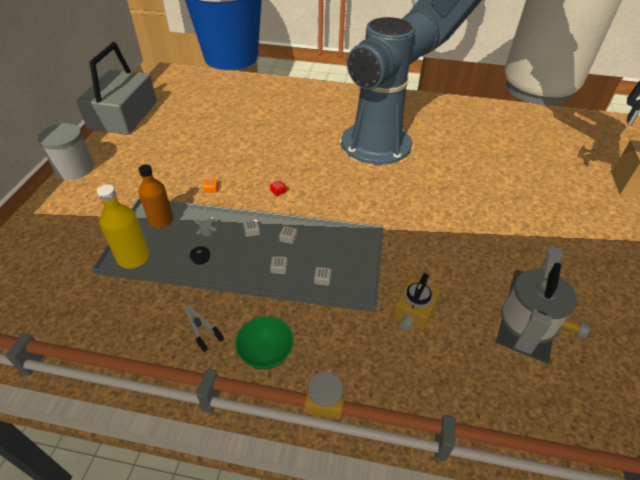

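View pics/wrist0.png

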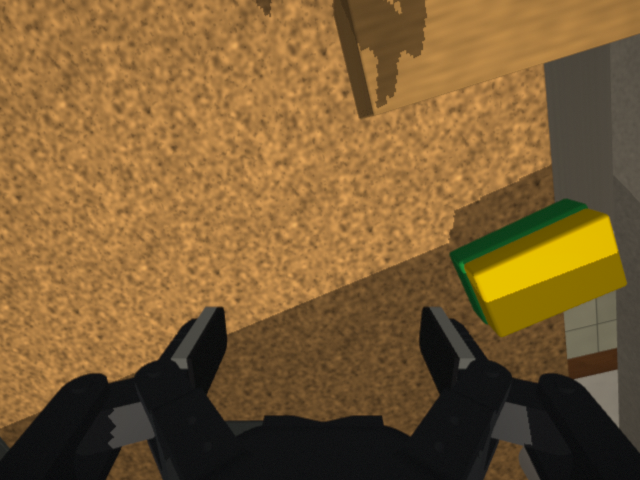

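```bash
cat > h.py <<'E'
import numpy as np, cv2
from scipy.spatial.transform import Rotation as R
from station import manip, viewer, workorder
def snap(n,save=None):
    s=viewer.snapshot(n)
    if save: cv2.imwrite(f"pics/{save}.png",s["img"][:,:,::-1])
    return s
def cloud(s):
    z=s["range_z"]; v,u=np.mgrid[0:480,0:640]
    p=np.stack([(u-s["cx"])/s["fx"]*z,(v-s["cy"])/s["fy"]*z,z],-1)
    w=p@R.from_quat(s["attitude"]).as_matrix().T+s["origin"]
    w[z==0]=np.nan
    return w
def crop(s,name,u0,v0,u1,v1,k):
    cv2.imwrite(f"pics/{name}.png",cv2.resize(s["img"][v0:v1,u0:u1,::-1],None,fx=k,fy=k,interpolation=cv2.INTER_CUBIC))
E
python3 - <<'E'
from h import *
t=dict(np.load("pics/top0.npz")); w=cloud(t)
c=dict(np.load("pics/scene0.npz")); ws=cloud(c)
crop(t,"pot0",70,150,280,290,3.8); crop(c,"pots0",370,220,620,380,3.2)
crop(t,"cas0",270,190,560,370,2.7)
np.set_printoptions(precision=4,suppress=True)
for n,(u,v) in dict(c0=(326,226),c1=(370,233),c2=(371,274),c3=(411,277),red=(400,352),org=(482,342),tray=(300,270),floor=(240,300),capdisc=(140,215),wing=(118,190),knob=(235,200),plug=(450,233)).items(): print(n,w[v,u])
img=t["img"].astype(int)
m=(img.min(-1)>170)&(w[:,:,2]<0.06)&(w[:,:,2]>0.01)
m[:, :270]=0;m[310:]=0;m[:200]=0;m[:,440:]=0
n,l,st,ce=cv2.connectedComponentsWithStats(m.astype(np.uint8))
for i in range(1,n):
    if st[i,4]>40:
        P=w[l==i]; r=cv2.minAreaRect((P[:,:2]*1000).astype(np.float32)); print(i,st[i],P.mean(0),r)
E
```

```text
c0 [ 0.5429 -0.0601  0.025 ]
c1 [ 0.5301 -0.1595  0.0265]
c2 [ 0.4379 -0.1633  0.0232]
c3 [ 0.4343 -0.2512  0.0254]
red [ 0.273  -0.2279  0.0191]
org [ 0.3007 -0.4032  0.0211]
tray [ 0.4435 -0.0049  0.0037]
floor [0.3712 0.126  0.0021]
capdisc [0.535  0.3345 0.0959]
wing [0.5739 0.366  0.1427]
knob [0.5794 0.1388 0.0825]
plug [ 0.5425 -0.3461  0.0023]
```

View pics/pot0.png

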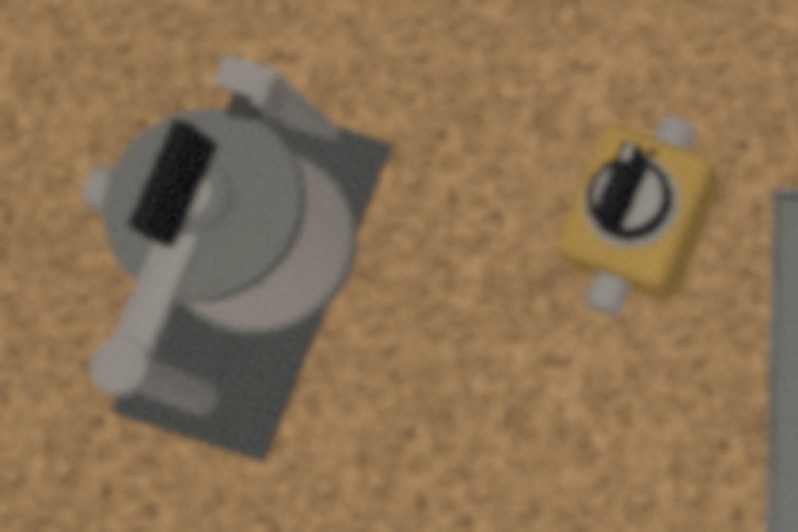

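View pics/pots0.png

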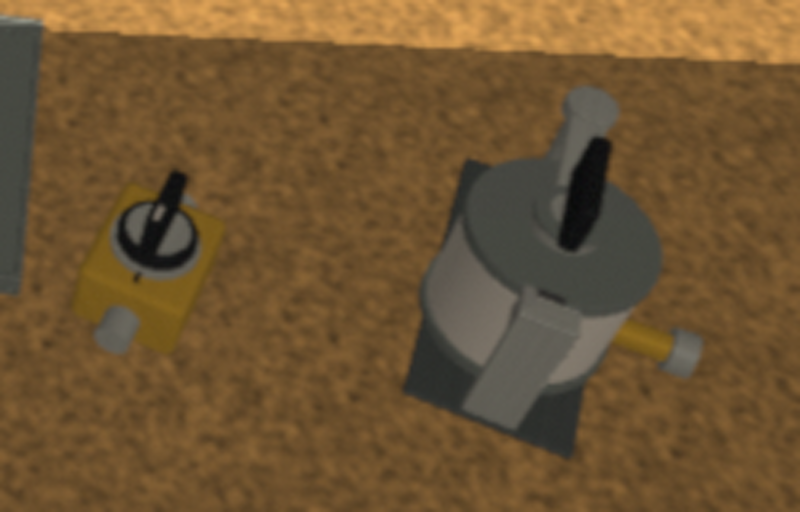

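View pics/cas0.png

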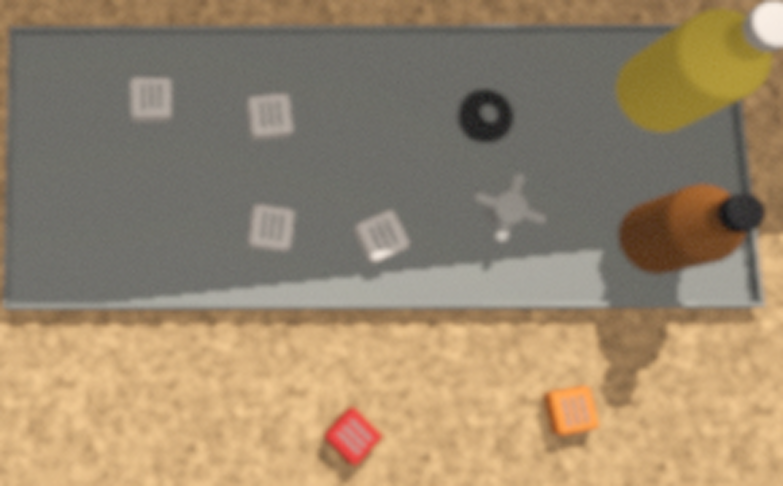

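Candidates for "white cassette" in the top view: whites at (326,226), (370,233), (371,274) and (411,277). Look-alikes: red (400,352), orange (482,342). The chrome tap handle at (458,267) could also mislead. The crop shows the four grey-white ribbed squares lying in the tray, with red and orange outside it, so I take the four whites. The valve is at (235,203), the pot at (125,205), its post towards the robot and its claw on the far side.

```bash
cat >> h.py <<'E'
np.set_printoptions(precision=4,suppress=True)
def cassettes(s,z0=0.016):
    w=cloud(s); hsv=cv2.cvtColor(s["img"],cv2.COLOR_RGB2HSV)
    m=(hsv[...,1]<60)&(hsv[...,2]>95)&(w[...,2]>z0)&(w[...,2]<0.04)&(w[...,0]>0.3)&(w[...,0]<0.75)&(w[...,1]>-0.55)&(w[...,1]<0.15)
    n,l,st,ce=cv2.connectedComponentsWithStats(m.astype(np.uint8))
    out=[]
    for i in range(1,n):
        if st[i,4]>60:
            P=w[l==i]; r=cv2.minAreaRect((P[:,:2]*1000).astype(np.float32)); out.append((st[i,4],P.mean(0),r)); print(st[i,4],ce[i],P.mean(0),np.round(r[0],1),np.round(r[1],1),round(r[2],1))
    return out
E
python3 - <<'E'
from h import *
from scipy.optimize import least_squares
for nm in ["top0","scene0"]:
    t=dict(np.load(f"pics/{nm}.npz")); w=cloud(t); hsv=cv2.cvtColor(t["img"],cv2.COLOR_RGB2HSV); g=t["img"].max(-1)
    print(nm); cassettes(t)
    reg=lambda x0,x1,y0,y1,z0,z1:(w[...,0]>x0)&(w[...,0]<x1)&(w[...,1]>y0)&(w[...,1]<y1)&(w[...,2]>z0)&(w[...,2]<z1)
    d=reg(.4,.75,.2,.5,.082,.112); P=w[d]; print("discz",len(P),np.median(P[:,2]))
    print(" hist z",np.histogram(w[reg(.4,.75,.2,.5,.01,.17)][:,2],bins=16,range=(.01,.17))[0])
    wing=reg(.4,.75,.2,.5,.125,.165)&(g<70); P=w[wing]; print("wing",len(P),P.mean(0),cv2.minAreaRect((P[:,:2]*1000).astype(np.float32)))
    bar=reg(.5,.65,.08,.2,.075,.11)&(g<70); P=w[bar]
    if len(P):print("bar",len(P),P.mean(0),cv2.minAreaRect((P[:,:2]*1000).astype(np.float32)))
    br=reg(.45,.7,.05,.22,.043,.06)&(hsv[...,1]>110); P=w[br]; print("brass",len(P),P.mean(0),cv2.minAreaRect((P[:,:2]*1000).astype(np.float32)))
    ds=reg(.4,.75,.2,.5,.09,.106); 
    n,l,st,ce=cv2.connectedComponentsWithStats(ds.astype(np.uint8)); i=1+np.argmax(st[1:,4]); P=w[l==i]
    print(st[i],cv2.minEnclosingCircle((P[:,:2]*1000).astype(np.float32)))
    P=w[reg(.4,.75,.2,.5,.098,.118)&(g>100)]; 
    print("steel top",len(P),P[P[:,0].argsort()][[0,5,-5,-1]])
E
```

```text
top0
222 [325.027  225.9054] [ 0.5431 -0.0579  0.0248] [543.6 -57.8] [33.2 31.8] 1.9
229 [369.2707 232.4061] [ 0.5318 -0.1581  0.0246] [ 532.5 -158.6] [34.1 34.1] 4.7
274 [457.7883 266.6314] [ 0.4604 -0.3529  0.0315] [ 461.1 -354.1] [45.2 46.8] 26.5
240 [369.9542 273.7542] [ 0.4381 -0.1608  0.0249] [ 438.9 -161.2] [34.  34.6] 84.5
238 [410.6849 277.0042] [ 0.4344 -0.2506  0.0248] [ 434.7 -251. ] [33.8 33.8] 24.8
83 [326.6145 302.506 ] [ 0.372  -0.0674  0.0176] [372. -67.] [  2.5 107.5] 2.2
discz 2218 0.0980822318336877
 hist z [ 210  125  146  154  143  116  124   88 1383  667  244   76   84  188
   39    0]
wing 326 [0.5584 0.3722 0.142 ] ((559.4719848632812, 374.1168212890625), (13.011130332946777, 63.579254150390625), 75.58380126953125)
bar 129 [0.5771 0.1422 0.0917] ((581.1207275390625, 143.17822265625), (11.82133960723877, 43.9612922668457), 72.38951110839844)
brass 561 [0.578  0.1423 0.0484] ((581.9489135742188, 143.5038299560547), (69.92696380615234, 84.53620910644531), 73.17377471923828)
[  96  168   54   62 1534] ((569.0186767578125, 362.7174072265625), 70.87686920166016)
st
[... 781 characters left out ...]
09930325398029904
 hist z [ 295  215  357  280  209  215  213  172 1441  782  391   63   55   99
  129    0]
wing 304 [0.5698 0.3699 0.1443] ((562.6603393554688, 373.1297912597656), (12.028173446655273, 64.52214813232422), 75.24867248535156)
bar 158 [0.5908 0.1409 0.0941] ((585.754638671875, 141.98562622070312), (11.936039924621582, 47.83662796020508), 70.93244934082031)
brass 656 [0.5968 0.1413 0.05  ] ((585.5660400390625, 141.93682861328125), (69.8210220336914, 86.7714614868164), 71.75933837890625)
[ 515  269   62   62 1907] ((575.2423095703125, 369.4794921875), 71.34346771240234)
steel top 215 [[0.4514 0.3967 0.1113]
 [0.4619 0.4098 0.1135]
 [0.6454 0.3649 0.107 ]
 [0.6462 0.3659 0.1085]]
```

```bash
cat >> h.py <<'E'
def st():
    s=manip.sense(); M=R.from_quat(s["tool_rot"]).as_matrix()
    s["jaw"]=np.arctan2(M[1,1],M[0,1]); s["M"]=M
    return s
def go(x,y,z,jaw):
    "needed shift (mm) and turn to put TCP at x,y,z (m), jaw axis at angle jaw mod pi"
    s=st(); p=s["tcp_pos"]; d=(jaw-s["jaw"]+np.pi/2)%np.pi-np.pi/2
    print("t",round(s["t"],2),"tcp",p,"jaw",round(s["jaw"],3),"q",s["q"],"gap",round(s["finger_gap"],3),"F",s["force"])
    print("shift mm",np.round((np.array([x,y,z])-p)*1000,1),"turn",round(d,3),"or",round(d-np.sign(d)*np.pi,3),"q6 now",round(s["q"][5],3), "dq1",round(np.arctan2(y,x)-np.arctan2(p[1],p[0]),3))
E
python3 - <<'E'
from h import *
print(st()["M"])
go(.583,.1425,.2,-.306+np.pi/2)
E
```

```text
[[-0.0007  0.2829  0.9592]
 [-0.0015  0.9592 -0.2829]
 [-1.     -0.0016 -0.0003]]
t 0.15 tcp [0.1765 0.599  0.2244] jaw 1.284 q [ 1.1055  0.5283  1.4336 -0.      1.1814 -0.1785] gap 1.004 F [ 0.4772 -0.5728  0.3003]
shift mm [ 406.5 -456.5  -24.4] turn -0.019 or 3.122 q6 now -0.178 dq1 -1.044
```

```bash
python3 -m crank '[1,40,-46,0,0, 1,80,-92,0,0, 1,120,-138,0,0, 1,160,-184,0,0, 1,200,-230,0,0, 1,240,-276,0,0, 1,280,-322,0,0, 1,330,-372,0,0, 1,370,-416,0,-0.01, 1,406,-456,-20,-0.02]'
python3 -m crank '[1,0,0,0,0,1,0,0,0,0,1,0,0,0,0]'
python3 - <<'E'
from h import *
s=snap("wrist","w1"); t=snap("top","t1"); 
go(.583,.1425,.093,-.306+np.pi/2)
w=cloud(s); g=s["img"].max(-1)
b=(g<70)&(w[...,2]>.08)&(w[...,2]<.11)&(abs(w[...,0]-.58)<.06)&(abs(w[...,1]-.14)<.06)
print(b.sum()); P=w[b]; print(P.mean(0),cv2.minAreaRect((P[:,:2]*1000).astype(np.float32)))
hsv=cv2.cvtColor(s["img"],cv2.COLOR_RGB2HSV)
b=(hsv[...,1]>110)&(w[...,2]>.043)&(w[...,2]<.06)&(abs(w[...,0]-.58)<.08)&(abs(w[...,1]-.14)<.08)
P=w[b]; print("brass",P.mean(0),cv2.minAreaRect((P[:,:2]*1000).astype(np.float32)))
E
```

```text
t: 1.4
tcp_pos: [0.5855, 0.1418, 0.2063]
tool_rot: [0.109, 0.697, -0.108, 0.7]
force: [0.9, 0.5, -0.3]
finger_gap: 1.002
t: 1.78
tcp_pos: [0.5817, 0.1448, 0.2054]
tool_rot: [0.108, 0.699, -0.107, 0.699]
force: [-0.4, 0.6, 0.2]
finger_gap: 0.998
t 1.88 tcp [0.582  0.1448 0.2057] jaw 1.266 q [ 0.0577  0.5156  1.5188  0.0001  1.1068 -1.2085] gap 0.998 F [-0.6438  0.1424  0.0069]
shift mm [   1.    -2.3 -112.7] turn -0.001 or 3.14 q6 now -1.209 dq1 -0.004
747
[0.5787 0.1438 0.0968] ((582.2801513671875, 142.4990997314453), (11.424347877502441, 45.366851806640625), 72.22093963623047)
brass [0.5755 0.1444 0.0492] ((582.9068603515625, 142.12965393066406), (69.94357299804688, 85.07605743408203), 71.7026138305664)
```

View pics/w1.png

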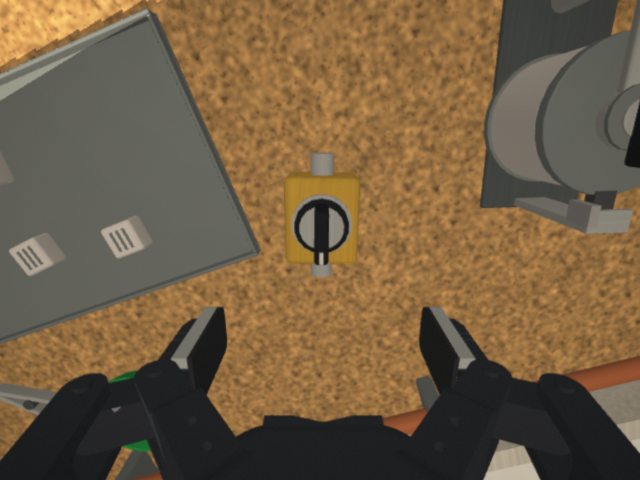

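```bash
python3 -m crank '[1,1,-2,-30,-0.009, 1,1,-2,-65,-0.009, 1,1,-2,-95,-0.009, 1,1,-2,-111,-0.009, 1,1,-2,-111,-0.009, 0,1,-2,-111,-0.009,0,1,-2,-111,-0.009,0,1,-2,-111,-0.009,0,1,-2,-111,-0.009,0,1,-2,-111,-0.009]' 60
python3 - <<'E'
from h import *
s=snap("wrist","w2")
go(.5825,.1423,.095,-.313+np.pi/2)
E
```

```text
t: 3.12
tcp_pos: [0.5838, 0.1414, 0.0943]
tool_rot: [0.111, 0.698, -0.111, 0.698]
force: [-0.4, 1.0, 0.1]
finger_gap: 0.001
t 3.17 tcp [0.5838 0.1414 0.0942] jaw 1.255 q [ 0.0518  0.6667  1.6023  0.      0.8725 -1.2031] gap 0.001 F [0.0278 1.016  0.4943]
shift mm [-1.3  0.9  0.8] turn 0.003 or -3.139 q6 now -1.203 dq1 0.002
```

View pics/w2.png

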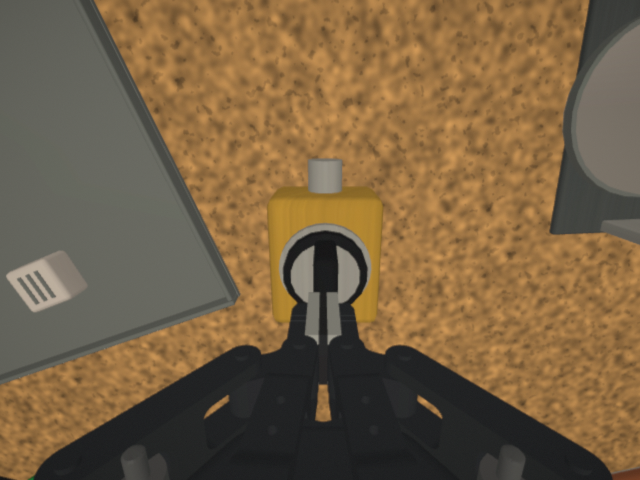

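```bash
python3 - <<'E'
from h import *
s=snap("wrist"); S=st(); w=cloud(s)
Rc=R.from_quat(s["attitude"]).as_matrix()
print(s["origin"]-S["tcp_pos"], Rc)
def proj(p):
    c=Rc.T@(np.array(p)-s["origin"]); return s["fx"]*c[0]/c[2]+s["cx"], s["fy"]*c[1]/c[2]+s["cy"], c[2]
p=S["tcp_pos"]
for d in (0,.006,.025): print(d,proj(p+d*S["M"][:,0]))
for uv in [(325,250),(325,265),(325,280),(318,300),(333,300),(322,330),(318,350),(325,285),(300,350),(340,280),(325,325)]: print(uv,w[uv[1],uv[0]],s["range_z"][uv[1],uv[0]])
crop(s,"w2c",240,150,400,400,2.2)
E
```

```text
[-0.0776  0.0244  0.1489] [[ 0.3109  0.9012  0.3018]
 [ 0.9504 -0.2951 -0.0978]
 [ 0.001   0.3173 -0.9483]]
0 (np.float64(324.3020133422485), np.float64(302.34622104522913), np.float64(0.16702363343501717))
0.006 (np.float64(324.2379324886362), np.float64(296.62440092991864), np.float64(0.17271355428004329))
0.025 (np.float64(324.060233142476), np.float64(280.7575134585211), np.float64(0.1907316369559593))
(325, 250) [0.5611 0.1492 0.0842] 0.16885675
(325, 265) [0.5635 0.1483 0.0977] 0.15679623
(325, 280) [0.5702 0.1462 0.0989] 0.15789326
(318, 300) [0.5725 0.1421 0.1119] 0.14667028
(333, 300) [0.5745 0.1483 0.1121] 0.14647184
(322, 330) [0.5733 0.1437 0.1347] 0.12514706
(318, 350) [0.576  0.1413 0.142 ] 0.11929375
(325, 285) [0.5731 0.1452 0.0979] 0.15989324
(300, 350) [0.5689 0.1376 0.1496] 0.11030564
(340, 280) [0.5931 0.1487 0.0539] 0.20724072
(325, 325) [0.5728 0.1451 0.1327] 0.1267943
```

View pics/w2c.png

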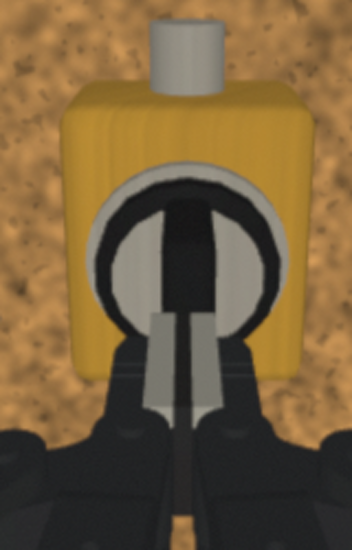

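```bash
python3 - <<'E'
from h import *
s=snap("wrist"); w=cloud(s)
for v in range(282,312,3): print(v,w[v,317],w[v,332])
c=snap("scene"); crop(c,"sc2",330,190,500,360,3.5)
E
```

```text
282 [0.5708 0.142  0.0971] [0.5728 0.1488 0.0976]
285 [0.5718 0.1417 0.0982] [0.5742 0.1484 0.0978]
288 [0.5733 0.1412 0.098 ] [0.5752 0.148  0.0988]
291 [0.5749 0.1406 0.0978] [0.5772 0.1474 0.0977]
294 [0.572  0.1417 0.1069] [0.5746 0.148  0.106 ]
297 [0.5725 0.1416 0.1089] [0.574  0.1481 0.11  ]
300 [0.5723 0.1417 0.112 ] [0.5739 0.148  0.1128]
303 [0.5721 0.1418 0.115 ] [0.5746 0.1478 0.1141]
306 [0.572  0.1419 0.118 ] [0.5743 0.1478 0.1171]
309 [0.5716 0.1421 0.1211] [0.574  0.1478 0.1201]
```

View pics/sc2.png

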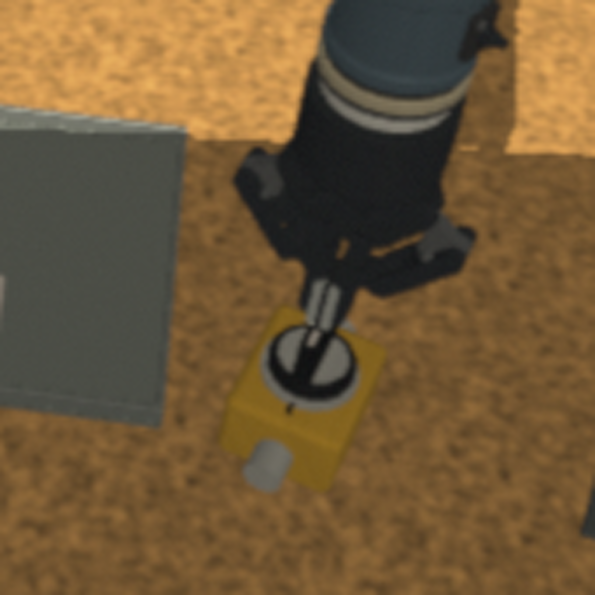

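The wrist picture shows the shut fingertips ending at (322,292), at about z = 0.105, just above the bar, whose top (z = 0.097) is visible below them. Opening reads 0.001. So the tips are about 36 mm higher than the stated tool geometry implies. I'll go down carefully and watch the force.

```bash
python3 -m crank '[0.4,0,0,0,0, 0.4,0,0,0,0, 0.4,0,0,0,0, 0.4,-1,1,-8,0, 0.4,-1,1,-16,0, 0.4,-1,1,-16,0]' 60
python3 - <<'E'
from h import *
s=snap("wrist","w3")
go(.5825,.1423,.095,-.313+np.pi/2)
crop(s,"w3c",200,150,450,400,2.2)
E
```

```text
t: 4.08
tcp_pos: [0.5819, 0.1424, 0.0769]
tool_rot: [0.111, 0.699, -0.111, 0.697]
force: [-0.1, 0.5, -0.2]
finger_gap: 0.4
t 4.12 tcp [0.5823 0.1424 0.0774] jaw 1.255 q [ 0.0537  0.6913  1.6127 -0.      0.839  -1.2013] gap 0.397 F [ 0.977  -0.6611 -0.3464]
shift mm [ 0.2 -0.1 17.6] turn 0.003 or -3.139 q6 now -1.201 dq1 -0.0
```

View pics/w3c.png

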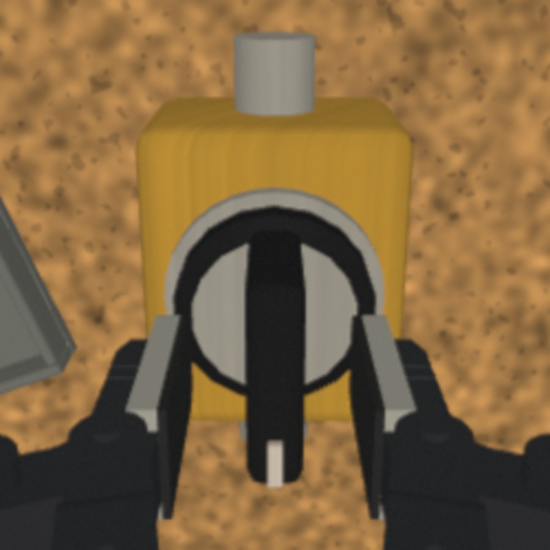

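```bash
python3 -m crank '[0.4,0,0,-8,0, 0.4,0,0,-14,0, 0.4,0,0,-14,0, 0,0,0,-14,0, 0,0,0,-14,0, 0,0,0,-14,0, 0,0,0,-14,0,0,0,0,-14,0]' 60
python3 - <<'E'
from h import *
s=snap("wrist","w4"); w=cloud(s)
go(.5825,.1423,.095,-.313+np.pi/2)
crop(s,"w4c",200,150,450,400,2.2)
E
```

```text
t: 5.12
tcp_pos: [0.583, 0.1428, 0.0644]
tool_rot: [0.111, 0.698, -0.111, 0.699]
force: [0.6, 3.1, 1.2]
finger_gap: 0.131
t 5.17 tcp [0.583  0.1428 0.0643] jaw 1.255 q [ 0.054   0.7115  1.6181  0.0006  0.8112 -1.2013] gap 0.125 F [-0.0692  3.2226  0.8369]
shift mm [-0.5 -0.5 30.7] turn 0.003 or -3.139 q6 now -1.201 dq1 -0.001
```

View pics/w4c.png

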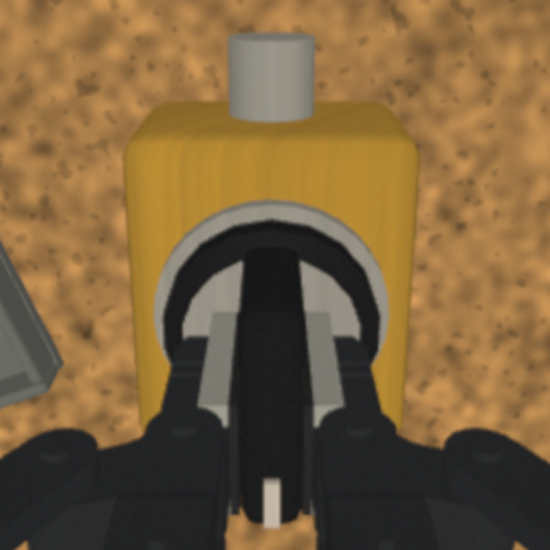

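Now the bar is pinched (opening 0.125, about 12 mm). Next I twist it clockwise to the stop.

```bash
python3 -m crank '[0,0,0,0,-0.17, 0,0,0,0,-0.34, 0,0,0,0,-0.51, 0,0,0,0,-0.68, 0,0,0,0,-0.85, 0,0,0,0,-1.02, 0,0,0,0,-1.16, 0,0,0,0,-1.26, 0,0,0,0,-1.28, 0,0,0,0,-1.28]' 80
python3 - <<'E'
from h import *
s=snap("wrist","w5"); S=st(); print(S["jaw"]-1.255,S["ft_torque"],S["force"],S["finger_gap"],S["tcp_pos"])
crop(s,"w5c",200,150,450,400,2.2)
E
```

```text
t: 6.42
tcp_pos: [0.5832, 0.143, 0.0645]
tool_rot: [0.505, 0.495, -0.504, 0.496]
force: [1.4, 4.9, 1.1]
finger_gap: 0.121
-1.2733342922761886 [ 0.8593 -0.071   1.5814] [0.6011 5.0375 2.062 ] 0.12157540766492825 [0.5832 0.143  0.0645]
```

View pics/w5c.png

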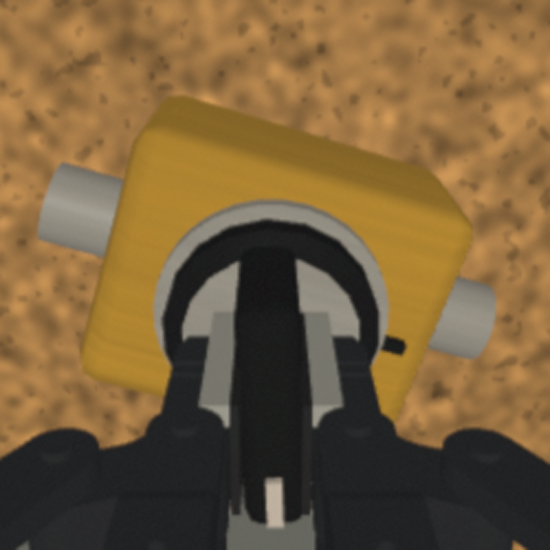

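```bash
python3 -m crank '[0,0,0,0,0, 1,0,0,0,0, 1,0,0,0,0, 1,0,0,0,0, 1,0,0,0,0, 1,0,0,0,0, 1,0,0,20,0, 1,0,0,70,0, 1,0,0,110,0,1,0,0,110,0]' 80
python3 - <<'E'
from h import *
s=snap("wrist","w6"); t=snap("top","t6"); S=st(); print(S["t"],S["tcp_pos"],S["jaw"])
crop(t,"t6c",70,150,280,290,3.8)
w=cloud(t); g=t["img"].max(-1)
go(.561,.3735,.16,-.253+np.pi/2)
E
```

```text
t: 7.72
tcp_pos: [0.5853, 0.1426, 0.1779]
tool_rot: [0.508, 0.492, -0.504, 0.496]
force: [-0.3, -0.0, -0.3]
finger_gap: 0.998
7.825 [0.5824 0.1423 0.1742] -0.025133322316171065
t 7.83 tcp [0.5824 0.1423 0.1742] jaw -0.025 q [ 0.0535  0.5543  1.5485 -0.0001  1.0388  0.0787] gap 1.0 F [-1.5854  0.6917 -0.4316]
shift mm [-21.4 231.2 -14.2] turn 1.343 or -1.799 q6 now 0.079 dq1 0.348
```

View pics/w6.png

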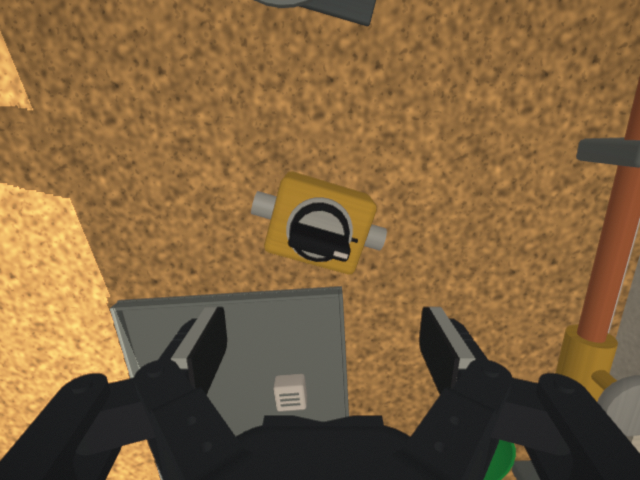

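The knob sprang back: the bar lies along the block again, with its white end pointing at the mark near (355,241). Now to the cap.

```bash
python3 -m crank '[1,0,20,20,0.16, 1,0,50,30,0.33, 1,-5,80,30,0.5, 1,-8,110,30,0.67, 1,-12,140,30,0.84, 1,-16,170,30,1.01, 1,-20,200,30,1.18, 1,-21,231,30,1.34, 1,-21,231,30,1.34,1,-21,231,30,1.34]'
python3 - <<'E'
from h import *
s=snap("wrist","w7"); w=cloud(s); g=s["img"].max(-1)
b=(g<60)&(w[...,2]>.135)&(w[...,2]<.16)&(abs(w[...,0]-.56)<.06)&(abs(w[...,1]-.373)<.06)
P=w[b]; print(b.sum(),P.mean(0),cv2.minAreaRect((P[:,:2]*1000).astype(np.float32)))
go(.561,.3735,.110,-.253+np.pi/2)
E
```

```text
t: 9.07
tcp_pos: [0.5609, 0.3726, 0.2023]
tool_rot: [0.09, 0.702, -0.091, 0.7]
force: [0.3, -0.7, -0.7]
finger_gap: 1.004
1706 [0.5571 0.3751 0.1493] ((560.1027221679688, 374.3726806640625), (11.705750465393066, 63.827423095703125), 74.30297088623047)
t 9.12 tcp [0.5612 0.3723 0.2028] jaw 1.313 q [ 0.4204  0.6185  1.3211 -0.0005  1.205  -0.8928] gap 1.0 F [-0.2094 -0.0471  0.0758]
shift mm [ -0.2   1.2 -92.8] turn 0.004 or -3.137 q6 now -0.893 dq1 0.002
```

View pics/w7.png

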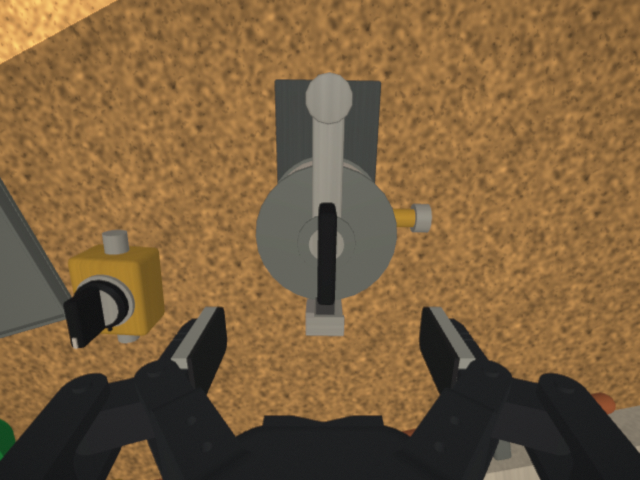

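```bash
python3 -m crank '[0.5,-1,2,-30,-0.012, 0.5,-1,2,-60,-0.012, 0.5,-1,2,-80,-0.012, 0.5,-1,2,-91,-0.012, 0.5,-1,2,-91,-0.012, 0,-1,2,-91,-0.012,0,-1,2,-91,-0.012,0,-1,2,-91,-0.012,0,-1,2,-91,-0.012,0,-1,2,-91,-0.012]' 80
python3 - <<'E'
from h import *
s=snap("wrist","w8"); S=st(); print(S["t"],S["tcp_pos"],S["jaw"],S["finger_gap"],S["force"])
crop(s,"w8c",200,150,450,400,2.2)
E
```

```text
t: 10.38
tcp_pos: [0.5614, 0.3749, 0.1145]
tool_rot: [0.094, 0.7, -0.095, 0.701]
force: [-1.2, -4.6, 5.6]
finger_gap: 0.125
10.425 [0.5614 0.3749 0.1145] 1.302926615764267 0.12679876438659346 [-1.3259 -4.0827  6.4026]
```

View pics/w8c.png

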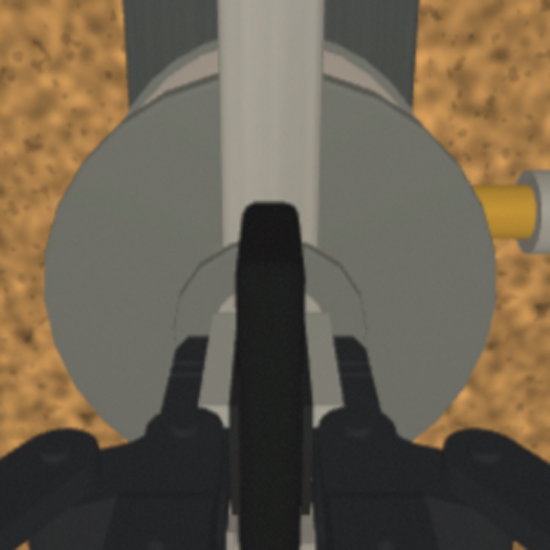

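```bash
python3 -m crank '[0,0,0,3,0.1, 0,0,0,3,0.27, 0,0,0,3,0.44, 0,0,0,3,0.61, 0,0,0,3,0.78, 0,0,0,3,0.95, 0,0,0,3,1.12, 0,0,0,3,1.28, 0,0,0,3,1.38, 0,0,0,3,1.38]' 80
python3 - <<'E'
from h import *
s=snap("wrist","w9"); S=st(); print(S["t"],S["tcp_pos"],S["jaw"]-1.303,S["finger_gap"],S["force"],S["ft_torque"],S["q"])
crop(s,"w9c",200,150,450,400,2.2)
E
```

```text
t: 11.68
tcp_pos: [0.5609, 0.3754, 0.1147]
tool_rot: [-0.371, 0.602, 0.372, 0.602]
force: [2.9, -1.8, -8.3]
finger_gap: 0.123
11.725 [0.5608 0.3754 0.1147] 1.37489028442364 0.12341475323087904 [ 2.8698 -1.2982 -9.1132] [ 0.0272 -0.569  -1.1902] [ 0.4242  0.7201  1.3884  0.0012  1.0334 -2.2543]
```

View pics/w9c.png

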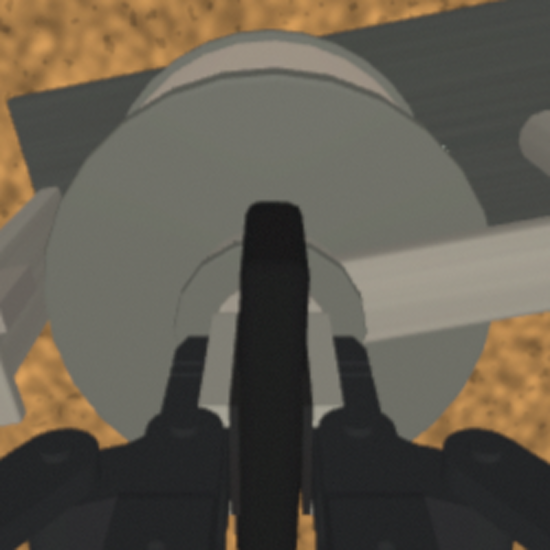

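```bash
python3 - <<'E'
import numpy as np
for a in np.arange(0,1.7,.16):
    f=lambda t:100*np.array([np.cos(-.262-t),np.sin(-.262-t)])
    print(round(a,2),np.round(f(a)-f(0),0), np.round(f(a)-f(.8),0))
E
```

```text
0.0 [0. 0.] [48. 61.]
0.16 [ -5. -15.] [43. 46.]
0.32 [-13. -29.] [35. 32.]
0.48 [-23. -42.] [25. 20.]
0.64 [-35. -53.] [13.  9.]
0.8 [-48. -61.] [0. 0.]
0.96 [-62. -68.] [-15.  -7.]
1.12 [-78. -72.] [-30. -11.]
1.28 [-94. -74.] [-46. -13.]
1.44 [-110.  -73.] [-62. -12.]
1.6 [-125.  -70.] [-77.  -8.]
```

```bash
python3 -m crank '[0,0,0,-2,-0.02, 0,-2,-8,-2,-0.10, 0,-5,-15,-2,-0.18, 0,-9,-22,-2,-0.26, 0,-13,-29,-2,-0.34, 0,-18,-36,-2,-0.42, 0,-23,-42,-2,-0.5, 0,-35,-53,-2,-0.66, 0,-48,-61,-2,-0.82, 0,-48,-61,-2,-0.82]' 80
python3 - <<'E'
from h import *
s=snap("wrist","w10"); t=snap("top","t10");S=st(); print(S["t"],S["tcp_pos"],S["jaw"]-1.303,S["finger_gap"],S["force"],S["ft_torque"])
crop(t,"t10c",70,150,280,290,3.8)
E
```

```text
t: 12.98
tcp_pos: [0.5134, 0.3145, 0.1147]
tool_rot: [-0.104, 0.699, 0.104, 0.7]
force: [3.5, -1.6, -4.2]
finger_gap: 0.126
13.075 [0.5137 0.3146 0.1146] 0.563133318318568 0.12682327567821017 [ 2.5294 -1.6368 -2.5794] [-0.2096 -0.4555 -0.2706]
```

View pics/w10.png

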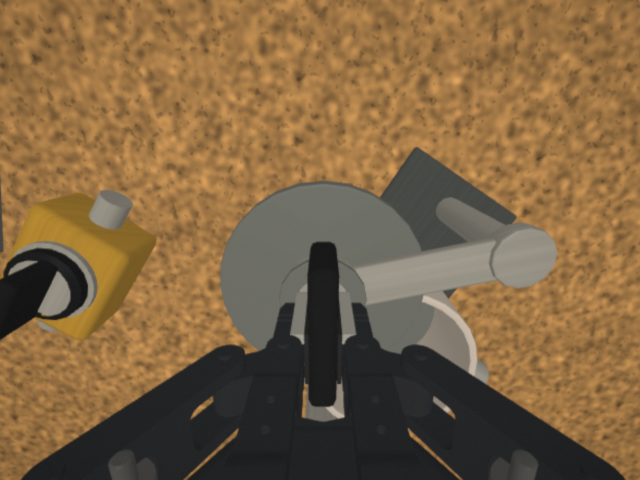

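```bash
python3 -m crank '[0,-15,-7,0,-0.16, 0,-30,-11,0,-0.32, 0,-46,-13,0,-0.48, 0,-62,-12,0,-0.64, 0,-77,-8,0,-0.8, 0,-82,-6,0,-0.86, 0,-82,-6,0,-0.86]' 80
python3 -m crank '[0.4,0,0,0,0, 0.4,0,0,0,0, 0.4,0,0,0,0, 0.4,0,0,20,0, 0.4,0,0,60,0, 0.4,0,0,100,0, 0.4,0,0,100,0]' 80
python3 - <<'E'
from h import *
s=snap("wrist","w11"); t=snap("top","t11");S=st(); print(S["t"],S["tcp_pos"],S["jaw"],S["q"])
crop(t,"t11c",70,150,280,290,3.8)
E
```

```text
t: 13.95
tcp_pos: [0.4303, 0.3077, 0.1145]
tool_rot: [0.196, 0.679, -0.198, 0.679]
force: [0.5, -5.6, -0.6]
finger_gap: 0.125
t: 14.82
tcp_pos: [0.4329, 0.3097, 0.2175]
tool_rot: [0.2, 0.677, -0.196, 0.681]
force: [-0.3, 0.5, -0.4]
finger_gap: 0.403
14.925 [0.4305 0.3085 0.2143] 1.0035623945741603 [ 0.4106  0.4137  1.6834  0.0001  1.0442 -0.593 ]
```

View pics/w11.png

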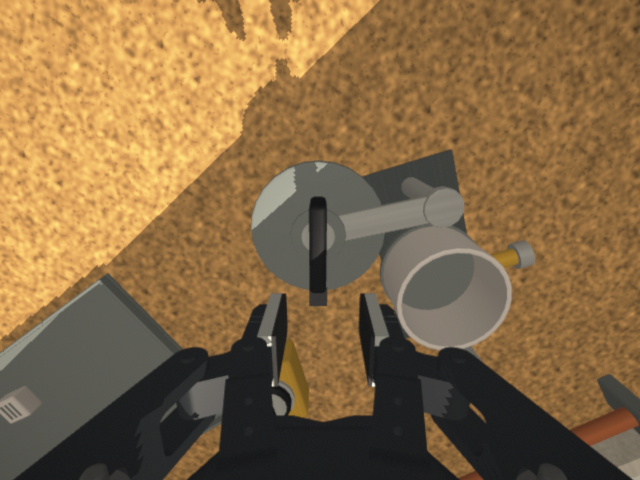

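View pics/t11.png

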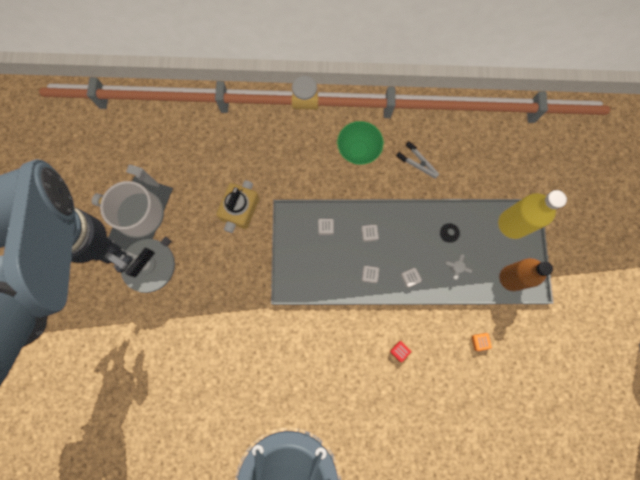

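The cap is swung fully clear to (147,265) and the pot is open at (132,208). Next is cassette A at top pixel (326,226).

```bash
python3 -m crank '[0.6,10,-40,0,0.08, 0.6,30,-90,0,0.16, 0.6,50,-140,0,0.24, 0.6,65,-190,0,0.32, 0.6,80,-240,-10,0.4, 0.6,95,-290,-30,0.48, 0.6,105,-330,-60,0.56, 0.6,114,-367,-100,0.6, 0.6,114,-367,-110,0.6, 0.6,114,-367,-110,0.6]'
python3 - <<'E'
from h import *
s=snap("wrist","w12"); go(.545,-.0585,0,1.6); cassettes(s)
E
```

```text
t: 16.18
tcp_pos: [0.5429, -0.0577, 0.1023]
tool_rot: [-0.01, 0.709, 0.012, 0.705]
force: [0.1, 0.0, 1.2]
finger_gap: 0.597
t 16.23 tcp [ 0.5438 -0.0574  0.1035] jaw 1.603 q [-0.3098  0.5998  1.734   0.0004  0.8104 -1.9136] gap 0.602 F [-0.2136  0.5977  0.2186]
shift mm [   1.2   -1.1 -103.5] turn -0.003 or 3.138 q6 now -1.914 dq1 -0.002
1579 [490.7505 176.4047] [0.4949 0.0551 0.018 ] [497.7  57.3] [ 42.5 223.1] 81.6
2992 [20.8934 75.1975] [ 0.4361 -0.2451  0.0243] [ 434.9 -252.4] [35.1 34.8] 23.9
3539 [160.3625  84.588 ] [ 0.4387 -0.1606  0.0253] [ 438.8 -162.2] [34.1 34. ] 83.7
2468 [179.4891 230.3874] [ 0.5313 -0.1584  0.0252] [ 533.  -159.9] [34.4 34.6] 8.3
2199 [319.895  249.1119] [ 0.5421 -0.0603  0.0255] [543.7 -60.2] [33.8 33.8] 3.7
375 [613.536  245.3653] [0.533  0.1479 0.0251] [531.8 147.1] [ 5.8 17.8] 90.0
404 [320.7252 323.3119] [ 0.6068 -0.0578  0.0179] [606.9 -56.4] [ 4.2 84.7] 2.2
796 [115.7249 325.0653] [ 0.6132 -0.2197  0.0179] [ 613.1 -222.7] [  5.  177.8] 2.0
467 [544.0814 367.2848] [0.6341 0.1194 0.0294] [634.5 122.5] [19.9 13.8] 69.8
```

View pics/w12.png

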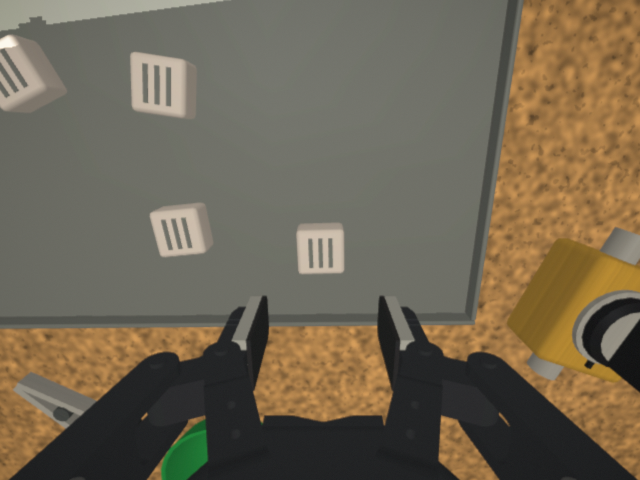

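```bash
python3 -m crank '[0.6,1,-2,-40,0.01, 0.6,1,-2,-75,0.01, 0.6,1,-2,-92,0.01, 0.6,1,-2,-100,0.01, 0.6,1,-2,-100,0.01]'
python3 - <<'E'
from h import *
s=snap("wrist","w13"); go(.544,-.0595,0,1.61); w=cloud(s)
crop(s,"w13c",200,150,450,400,2.2)
for v in range(285,320,4): print(v,[np.round(w[v,u],3) for u in (240,255,262,385,392)])
E
```

```text
t: 16.85
tcp_pos: [0.5462, -0.0602, 0.0046]
tool_rot: [-0.015, 0.707, 0.015, 0.707]
force: [-0.3, 0.3, 0.7]
finger_gap: 0.602
t 16.9 tcp [ 0.5465 -0.0605  0.005 ] jaw 1.613 q [-0.3135  0.7723  1.7675  0.      0.6001 -1.9269] gap 0.598 F [-0.3326  0.3764  0.5005]
shift mm [-2.5  1.  -5. ] turn -0.003 or 3.138 q6 now -1.927 dq1 0.001
285 [array([ 0.538, -0.101,  0.005]), array([ 0.538, -0.094,  0.003]), array([ 0.538, -0.091,  0.005]), array([ 0.536, -0.031,  0.004]), array([ 0.535, -0.028,  0.004])]
289 [array([ 0.541, -0.102,  0.004]), array([ 0.541, -0.095,  0.003]), array([ 0.54 , -0.091,  0.004]), array([ 0.537, -0.031,  0.005]), array([ 0.538, -0.027,  0.003])]
293 [array([ 0.543, -0.102,  0.003]), array([ 0.543, -0.095,  0.003]), array([ 0.542, -0.091,  0.004]), array([ 0.54 , -0.031,  0.004]), array([ 0.539, -0.028,  0.005])]
297 [array([ 0.545, -0.102,  0.004]), array([ 0.536, -0.091,  0.021]), array([ 0.536, -0.088,  0.02 ]), array([ 0.534, -0.034,  0.02 ]), array([ 0.533, -0.031,  0.02 ])]
301 [array([ 0.547, -0.102,  0.004]), array([ 0.536, -0.091,  0.023]), array([ 0.536, -0.088,  0.024]), array([ 0.534, -0.035,  0.023]), array([ 0.534, -0.032,  0.023])]
305 [array([ 0.55 , -0.102,  0.003]), array([ 0.536, -0.09 ,  0.028]), array([ 0.536, -0.087,  0.027]), array([ 0.533, -0.035,  0.028]), array([ 0.534, -0.032,  0.027])]
309 [array([ 0.54 , -0.097,  0.024]), array([ 0.536, -0.089,  0.03 ]), array([ 0.538, -0.087,  0.027]), array([ 0.533, -0.036,  0.031]), array([ 0.534, -0.033,  0.03 ])]
313 [array([ 0.54 , -0.096,  0.027]), array([ 0.536, -0.089,  0.034]), array([ 0.539, -0.087,  0.029]), array([ 0.536, -0.036,  0.03 ]), array([ 0.534, -0.033,  0.033])]
317 [array([ 0.54 , -0.096,  0.03 ]), array([ 0.536, -0.088,  0.037]), array([ 0.541, -0.087,  0.028]), array([ 0.536, -0.036,  0.033]), array([ 0.534, -0.034,  0.037])]
```

View pics/w13c.png

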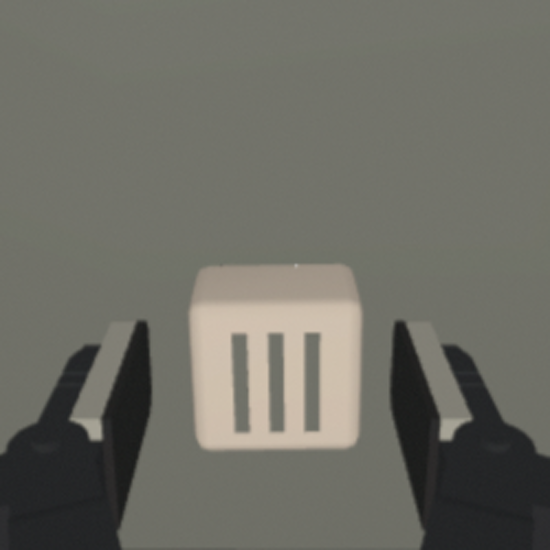

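```bash
python3 -m crank '[0.6,-2,1,-5,0, 0.6,-2,1,-9,0, 0.6,-2,1,-9,0, 0.2,-2,1,-9,0, 0.2,-2,1,-9,0, 0.2,-2,1,-9,0, 0.2,-2,1,-9,0, 0.2,-2,1,-9,0]' 50
python3 -m crank '[0.2,0,0,20,0, 0.2,0,0,60,0, 0.2,0,0,120,0, 0.2,0,0,170,0,0.2,0,0,170,0]'
python3 - <<'E'
from h import *
s=snap("wrist","w14"); go(.5605,.3745,.17,1.6)
E
```

```text
t: 17.9
tcp_pos: [0.5448, -0.0599, -0.0028]
tool_rot: [-0.015, 0.706, 0.015, 0.708]
force: [-1.9, 0.2, 13.1]
finger_gap: 0.389
t: 18.52
tcp_pos: [0.5466, -0.0604, 0.1694]
tool_rot: [-0.016, 0.704, 0.014, 0.71]
force: [-0.2, -0.0, -0.1]
finger_gap: 0.386
t 18.57 tcp [ 0.5448 -0.0599  0.167 ] jaw 1.613 q [-0.3134  0.5009  1.6885 -0.      0.9477 -1.9264] gap 0.388 F [-0.1024  0.0691 -1.0541]
shift mm [ 15.7 434.4   3. ] turn -0.013 or 3.129 q6 now -1.926 dq1 0.698
```

View pics/w14.png

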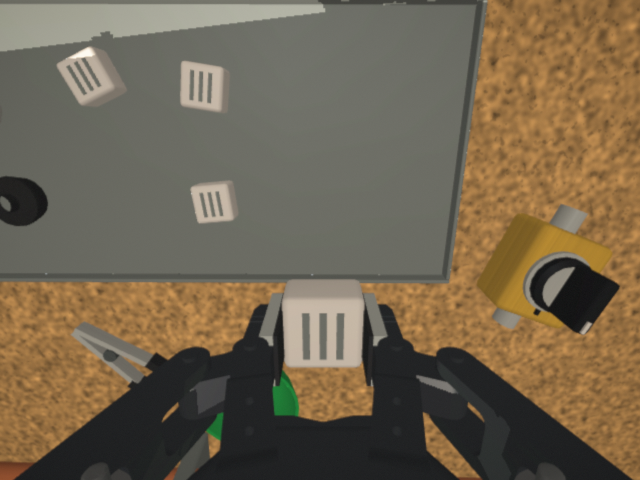

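Cassette A is held squarely at (323,323). Carrying it to the pot, aiming for the +x half.

```bash
python3 -m crank '[0.2,4,54,0,0, 0.2,8,108,0,0, 0.2,12,162,0,0, 0.2,16,216,0,0, 0.2,20,270,0,0, 0.2,24,324,0,0, 0.2,29,380,0,0, 0.2,32,434,0,0, 0.2,32,434,0,0, 0.2,32,434,0,0]'
python3 - <<'E'
from h import *
s=snap("wrist","w15"); go(.5775,.3745,.05,1.613); w=cloud(s)
# pot rim
m=(w[...,2]>.078)&(w[...,2]<.092)&(abs(w[...,0]-.56)<.08)&(abs(w[...,1]-.374)<.08)
P=(w[m][:,:2]*1000).astype(np.float32); print(len(P),cv2.minEnclosingCircle(P))
E
```

```text
t: 19.82
tcp_pos: [0.5743, 0.3735, 0.1626]
tool_rot: [-0.016, 0.708, 0.014, 0.705]
force: [0.6, -0.3, -0.8]
finger_gap: 0.391
t 19.88 tcp [0.5747 0.373  0.1631] jaw 1.612 q [ 0.4132  0.6771  1.3219 -0.0006  1.1468 -1.199 ] gap 0.386 F [ 0.139  -0.9172 -0.3223]
shift mm [   2.8    1.5 -113.1] turn 0.001 or -3.141 q6 now -1.199 dq1 -0.0
3110 ((543.1806030273438, 357.5098571777344), 77.20417022705078)
```

View pics/w15.png

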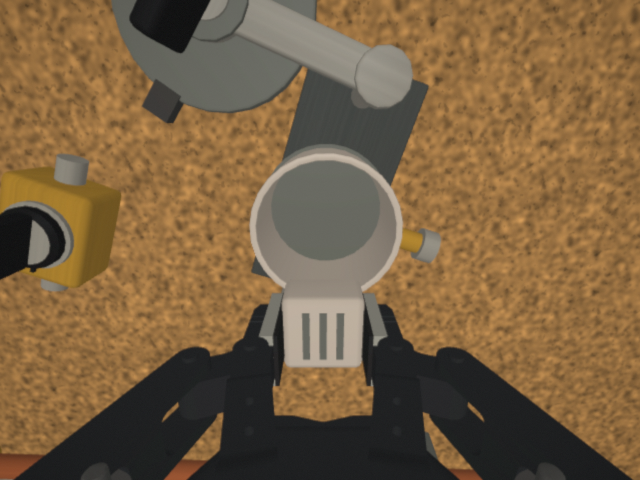

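```bash
python3 -m crank '[0.2,2,1,-40,0, 0.2,2,1,-80,0, 0.2,2,1,-105,0, 0.2,2,1,-113,0, 0.2,2,1,-113,0, 0.5,2,1,-113,0, 0.5,2,1,-113,0, 0.5,2,1,-113,0, 0.5,2,1,-113,0]'
python3 -m crank '[0.5,0,0,30,0, 0.5,0,0,70,0, 0.5,-10,-10,110,0, 0.5,-20,-40,110,0, 0.5,-20,-40,110,0]'
python3 - <<'E'
from h import *
s=snap("wrist","w16"); t=snap("top","t16"); cassettes(t)
go(.5335,-.1595,.10,1.57+.135)
E
```

```text
t: 21.0
tcp_pos: [0.5779, 0.3756, 0.0526]
tool_rot: [-0.015, 0.707, 0.015, 0.707]
force: [0.1, 0.4, -0.5]
finger_gap: 0.496
t: 21.62
tcp_pos: [0.557, 0.3341, 0.1629]
tool_rot: [-0.015, 0.707, 0.014, 0.707]
force: [-0.4, 0.3, 0.5]
finger_gap: 0.497
229 [369.3319 232.4017] [ 0.5318 -0.1582  0.0248] [ 532.7 -158.3] [34.2 34. ] 5.3
273 [457.7802 266.619 ] [ 0.4604 -0.3528  0.0316] [ 461.2 -354.2] [45.4 46.9] 26.8
241 [369.8797 273.7801] [ 0.4381 -0.1607  0.0249] [ 438.8 -161. ] [34.1 34.6] 84.1
244 [410.5738 276.9549] [ 0.4345 -0.2504  0.0249] [ 435.  -251.7] [33.7 34.9] 25.1
150 [475.1133 302.46  ] [ 0.3846 -0.3926  0.0179] [ 384.3 -389.3] [  2.6 208.1] 2.2
t 21.73 tcp [0.5579 0.3356 0.1622] jaw 1.612 q [ 0.37    0.6328  1.422   0.0004  1.0864 -1.2426] gap 0.503 F [-0.2198 -0.3431 -0.1197]
shift mm [ -24.4 -495.1  -62.2] turn 0.093 or -3.049 q6 now -1.243 dq1 -0.832
```

View pics/w16.png

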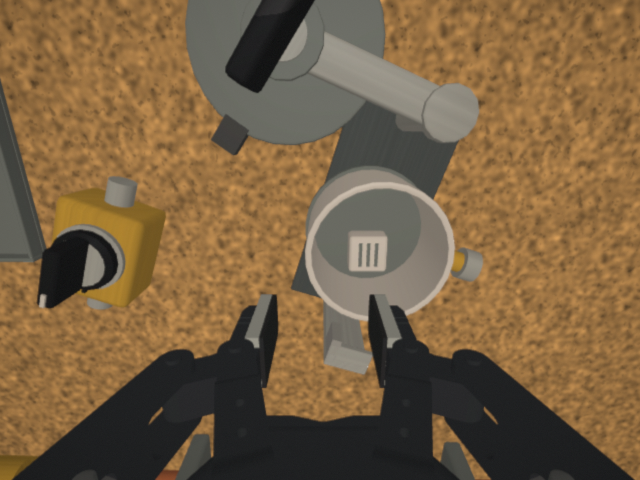

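Cassette A lies flat in the pot at (368,252). Next is cassette B.

```bash
python3 -m crank '[0.6,-3,-55,0,0, 0.6,-6,-110,0,0, 0.6,-9,-165,0,0.02, 0.6,-12,-220,0,0.04, 0.6,-15,-275,0,0.06, 0.6,-18,-330,0,0.08, 0.6,-21,-385,0,0.08, 0.6,-23,-440,-20,0.08, 0.6,-25,-494,-60,0.08, 0.6,-25,-494,-60,0.08]' 50
python3 - <<'E'
from h import *
s=snap("wrist","w17"); cassettes(s)
go(.5335,-.1593,.001,1.57+.13)
E
```

```text
t: 22.98
tcp_pos: [0.5323, -0.1612, 0.0992]
tool_rot: [-0.041, 0.707, 0.042, 0.705]
force: [-0.1, -0.4, 0.3]
finger_gap: 0.598
1405 [541.1979  11.7587] [ 0.3713 -0.0514  0.0179] [371.7 -63.4] [  4.6 146.1] 2.2
3606 [193.0746  83.8863] [ 0.4349 -0.2517  0.0254] [ 435.  -253.3] [34.5 34.8] 25.2
3793 [ 25.9515 108.874 ] [ 0.4609 -0.3489  0.031 ] [ 461.2 -355.4] [46.3 46.7] 27.0
3166 [338.6595 108.7991] [ 0.4385 -0.163   0.0258] [ 438.7 -162.8] [34.  34.1] 83.9
858 [583.2855 314.1119] [0.5645 0.0443 0.0181] [563.4  46.9] [ 71.7 144.3] 56.8
2271 [324.3628 250.0823] [ 0.531  -0.1607  0.0255] [ 532.8 -160.5] [34. 34.] 7.5
795 [111.1031 327.6264] [ 0.6171 -0.3183  0.0179] [ 617.1 -319.2] [  4.7 169.4] 2.5
415 [323.6072 341.5133] [ 0.6104 -0.1517  0.0179] [ 610.8 -151.5] [ 4.8 88.8] 2.4
116 [457.5    350.2759] [ 0.6061 -0.0439  0.018 ] [606.6 -42.7] [ 4.6 28.2] 3.6
101 [635.7129 400.7822] [0.6346 0.1139 0.0225] [633.1 114. ] [ 4.7 10.6] 69.1
t 23.02 tcp [ 0.5325 -0.1599  0.1   ] jaw 1.69 q [-0.4928  0.6144  1.7124  0.0003  0.8178 -2.183 ] gap 0.596 F [-0.2224 -0.1901  0.3505]
shift mm [  1.    0.6 -99. ] turn 0.01 or -3.132 q6 now -2.183 dq1 0.002
```

```bash
python3 -m crank '[0.6,0,0,-40,0.01, 0.6,0,0,-75,0.01, 0.6,0,0,-94,0.01, 0.6,0,0,-99,0.01, 0.6,0,0,-99,0.01, 0.2,0,0,-99,0.01, 0.2,0,0,-99,0.01,0.2,0,0,-99,0.01,0.2,0,0,-99,0.01,0.2,0,0,-99,0.01]' 50
python3 -m crank '[0.2,0,0,20,0, 0.2,0,0,60,0, 0.2,0,0,120,0, 0.2,0,0,165,0,0.2,0,0,165,0]'
python3 - <<'E'
from h import *
s=snap("wrist","w18"); go(.5435,.3745,.165,1.613)
E
```

```text
t: 24.28
tcp_pos: [0.5338, -0.1588, 0.0045]
tool_rot: [-0.047, 0.705, 0.046, 0.706]
force: [0.4, 1.8, 6.1]
finger_gap: 0.385
t: 24.9
tcp_pos: [0.5351, -0.1599, 0.1723]
tool_rot: [-0.048, 0.703, 0.045, 0.708]
force: [0.0, -0.1, 0.2]
finger_gap: 0.384
t 24.95 tcp [ 0.5335 -0.159   0.17  ] jaw 1.703 q [-0.4904  0.5068  1.6641 -0.0001  0.9664 -2.1932] gap 0.384 F [-1.0102  1.5253  0.2029]
shift mm [ 10.  533.5  -5. ] turn -0.09 or 3.052 q6 now -2.193 dq1 0.893
```

View pics/w18.png

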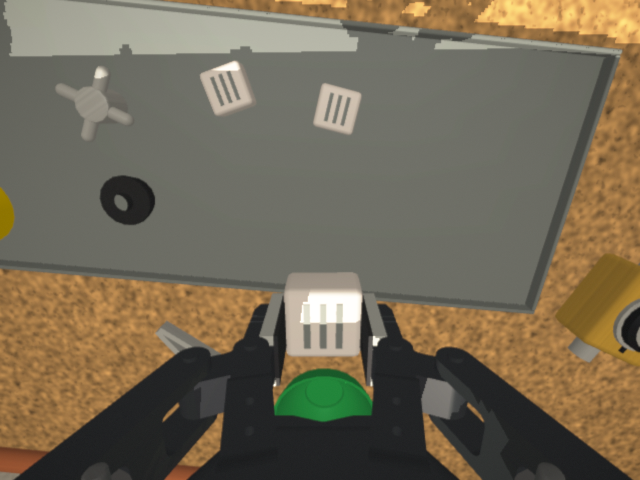

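Cassette B is held at (323,315). Taking it to the pot's -x half.

```bash
python3 -m crank '[0.2,1,54,0,0, 0.2,2,108,0,0, 0.2,3,162,0,-0.02, 0.2,4,216,0,-0.04, 0.2,5,270,0,-0.06, 0.2,6,324,0,-0.08, 0.2,8,380,0,-0.09, 0.2,9,434,0,-0.09, 0.2,10,488,0,-0.09, 0.2,10,534,0,-0.09]'
python3 -m crank '[0.2,0,0,0,0,0.2,0,0,0,0]'
python3 - <<'E'
from h import *
s=snap("wrist","w19"); go(.5435,.3745,.05,1.613)
E
```

```text
t: 26.2
tcp_pos: [0.5412, 0.3768, 0.1655]
tool_rot: [-0.016, 0.708, 0.015, 0.706]
force: [0.0, -0.0, -0.4]
finger_gap: 0.38
t: 26.45
tcp_pos: [0.5415, 0.3744, 0.1661]
tool_rot: [-0.016, 0.708, 0.014, 0.706]
force: [-0.1, 0.2, -0.4]
finger_gap: 0.382
t 26.5 tcp [0.5419 0.374  0.1665] jaw 1.612 q [ 0.4349  0.6386  1.3947 -0.0006  1.1119 -1.1771] gap 0.383 F [-0.5705  0.6935 -0.185 ]
shift mm [   1.6    0.5 -116.5] turn 0.001 or -3.141 q6 now -1.177 dq1 -0.001
```

View pics/w19.png

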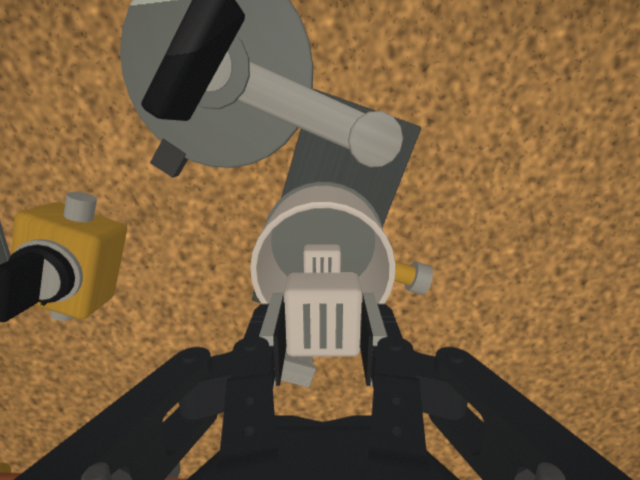

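```bash
python3 -m crank '[0.2,-2,0,-40,0, 0.2,-2,0,-80,0, 0.2,-2,0,-108,0, 0.2,-2,0,-116,0, 0.2,-2,0,-116,0, 0.47,-2,0,-116,0, 0.47,-2,0,-116,0, 0.47,-2,0,-116,0, 0.47,-2,0,-116,0]'
python3 -m crank '[0.47,0,0,30,0, 0.47,0,0,70,0, 0.47,5,-10,110,0, 0.5,10,-40,110,0, 0.5,10,-40,110,0]'
python3 - <<'E'
from h import *
s=snap("wrist","w20"); t=snap("top","t20"); cassettes(t)
go(.4395,-.1615,.10,1.57-.105)
E
```

```text
t: 27.62
tcp_pos: [0.5409, 0.3756, 0.0525]
tool_rot: [-0.015, 0.707, 0.015, 0.707]
force: [-0.5, -0.2, -0.2]
finger_gap: 0.469
t: 28.25
tcp_pos: [0.5512, 0.334, 0.1629]
tool_rot: [-0.014, 0.707, 0.014, 0.707]
force: [-1.2, 0.3, -0.3]
finger_gap: 0.5
272 [457.8162 266.5588] [ 0.4605 -0.3529  0.0317] [ 461.  -353.9] [45.5 45. ] 26.9
239 [369.9707 273.7657] [ 0.4381 -0.1608  0.0251] [ 438.6 -161. ] [34.3 34.1] 84.9
241 [410.6556 276.9834] [ 0.4344 -0.2506  0.0247] [ 435.  -251.5] [33.9 35.3] 24.1
86 [333.314 302.5  ] [ 0.3726 -0.0821  0.0181] [372.6 -82.5] [  2.6 116.4] 2.3
69 [525.4638 302.4783] [ 0.3888 -0.5026  0.018 ] [ 388.8 -503.4] [ 2.4 86.3] 2.2
t 28.35 tcp [0.5505 0.3355 0.162 ] jaw 1.612 q [ 0.374   0.6254  1.4389  0.0006  1.0778 -1.2385] gap 0.497 F [ 0.4132 -0.0351 -0.1087]
shift mm [-111. -497.  -62.] turn -0.147 or 2.994 q6 now -1.239 dq1 -0.899
```

View pics/w20.png

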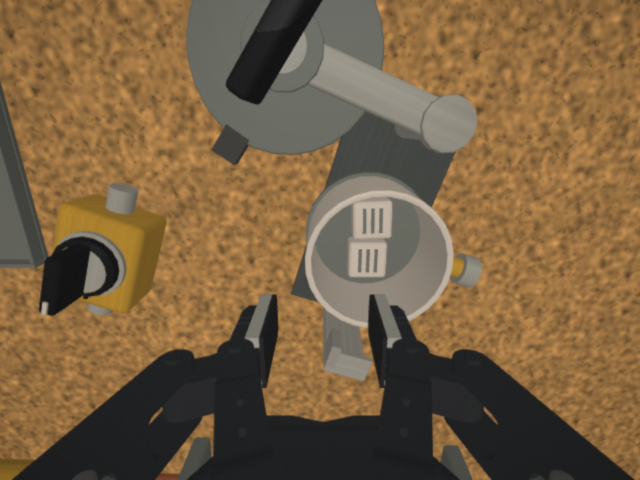

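A and B lie flat side by side in the pot, at (368,258) and (372,218). Next is cassette C.

```bash
python3 -m crank '[0.6,-12,-55,0,0, 0.6,-24,-110,0,-0.02, 0.6,-36,-165,0,-0.05, 0.6,-48,-220,0,-0.08, 0.6,-61,-275,0,-0.1, 0.6,-73,-330,0,-0.12, 0.6,-85,-385,0,-0.14, 0.6,-98,-440,-20,-0.14, 0.6,-111,-497,-60,-0.14, 0.6,-111,-497,-60,-0.14]' 50
python3 - <<'E'
from h import *
s=snap("wrist","w21"); cassettes(s)
go(.439,-.1615,.001,1.57-.1)
E
```

```text
t: 29.6
tcp_pos: [0.4389, -0.1634, 0.1001]
tool_rot: [0.037, 0.707, -0.035, 0.705]
force: [-0.2, 0.5, 0.4]
finger_gap: 0.6
3488 [322.2669 156.9819] [ 0.3753 -0.1606  0.0179] [ 375.7 -168.8] [  3.8 433. ] 2.3
2312 [198.9593 255.3962] [ 0.4331 -0.2512  0.0253] [ 434.7 -252.9] [34.1 34.4] 25.8
2239 [324.3046 247.711 ] [ 0.4364 -0.1626  0.0255] [ 437.9 -162.5] [33.6 33.3] 83.4
2499 [ 64.7127 304.7443] [ 0.4584 -0.353   0.0315] [ 460.3 -354.9] [46.2 46.7] 27.2
t 29.65 tcp [ 0.439  -0.1626  0.1004] jaw 1.47 q [-0.5942  0.5345  1.9305  0.0002  0.6798 -2.0642] gap 0.597 F [ 0.2777 -0.4469 -0.5791]
shift mm [ -0.    1.1 -99.4] turn 0.0 or -3.141 q6 now -2.064 dq1 0.002
```

```bash
python3 -m crank '[0.6,0,1,-40,0, 0.6,0,1,-75,0, 0.6,0,1,-94,0, 0.6,0,1,-99,0, 0.6,0,1,-99,0, 0.2,0,1,-99,0, 0.2,0,1,-99,0,0.2,0,1,-99,0,0.2,0,1,-99,0,0.2,0,1,-99,0]' 50
python3 -m crank '[0.2,0,0,20,0, 0.2,0,0,60,0, 0.2,0,0,120,0, 0.2,0,0,165,0,0.2,0,0,165,0]'
python3 - <<'E'
from h import *
s=snap("wrist","w22"); go(.577,.3745,.165,1.613)
E
```

```text
t: 30.9
tcp_pos: [0.4406, -0.1606, 0.0043]
tool_rot: [0.034, 0.705, -0.035, 0.707]
force: [1.0, 2.6, 6.4]
finger_gap: 0.381
t: 31.52
tcp_pos: [0.4418, -0.1619, 0.1719]
tool_rot: [0.033, 0.703, -0.036, 0.709]
force: [-0.1, -0.1, -0.9]
finger_gap: 0.382
t 31.57 tcp [ 0.4405 -0.1611  0.1699] jaw 1.473 q [-0.5894  0.4048  1.876  -0.0001  0.8561 -2.0623] gap 0.383 F [ 0.0333  0.2195 -1.2129]
shift mm [136.5 535.6  -4.9] turn 0.14 or -3.002 q6 now -2.062 dq1 0.926
```

View pics/w22.png

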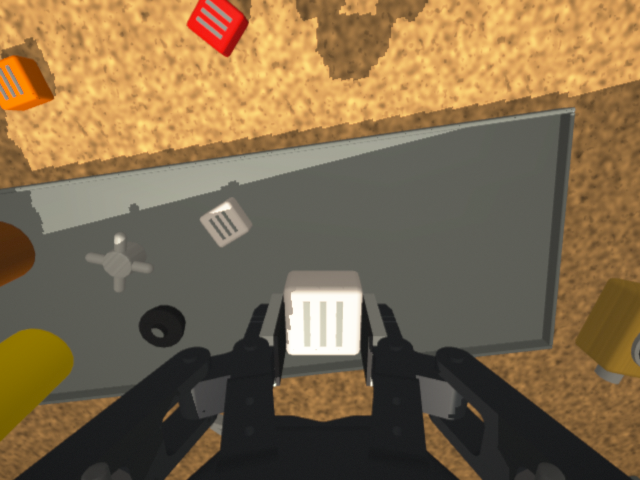

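```bash
python3 -m crank '[0.2,14,54,0,0, 0.2,28,108,0,0.02, 0.2,42,162,0,0.04, 0.2,56,216,0,0.06, 0.2,70,270,0,0.08, 0.2,84,324,0,0.1, 0.2,98,380,0,0.12, 0.2,112,434,0,0.14, 0.2,124,488,0,0.14, 0.2,134,536,0,0.14]'
python3 -m crank '[0.2,0,0,0,0,0.2,0,0,0,0]'
python3 - <<'E'
from h import *
s=snap("wrist","w23"); go(.577,.3745,.054,1.613)
E
```

```text
t: 32.83
tcp_pos: [0.5727, 0.3769, 0.1653]
tool_rot: [-0.016, 0.708, 0.014, 0.706]
force: [0.7, -1.6, -0.6]
finger_gap: 0.381
t: 33.08
tcp_pos: [0.5723, 0.3746, 0.1658]
tool_rot: [-0.016, 0.708, 0.014, 0.705]
force: [1.0, -0.5, -0.0]
finger_gap: 0.384
t 33.12 tcp [0.5726 0.374  0.1663] jaw 1.612 q [ 0.4158  0.672   1.3228 -0.0005  1.1508 -1.1964] gap 0.385 F [ 1.0223 -0.185  -0.2504]
shift mm [   4.4    0.5 -112.3] turn 0.001 or -3.141 q6 now -1.196 dq1 -0.003
```

View pics/w23.png

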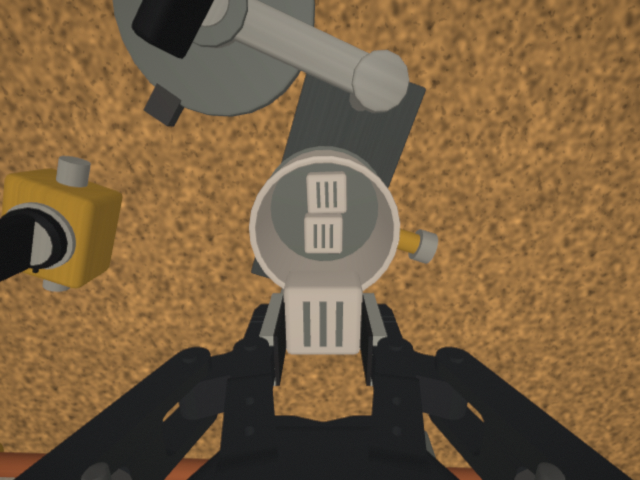

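```bash
python3 -m crank '[0.2,4,0,-40,0, 0.2,4,0,-80,0, 0.2,4,0,-104,0, 0.2,4,0,-112,0, 0.2,4,0,-112,0, 0.48,4,0,-112,0, 0.48,4,0,-112,0, 0.48,4,0,-112,0, 0.48,4,0,-112,0]'
python3 -m crank '[0.47,0,0,30,0, 0.47,0,0,70,0, 0.47,-10,-10,110,0, 0.5,-20,-40,110,0, 0.5,-20,-40,110,0]'
python3 - <<'E'
from h import *
s=snap("wrist","w24"); t=snap("top","t24"); cassettes(t)
go(.436,-.252,.10,.43)
E
```

```text
t: 34.25
tcp_pos: [0.5779, 0.3756, 0.0566]
tool_rot: [-0.015, 0.707, 0.015, 0.707]
force: [-0.4, 0.0, 0.0]
finger_gap: 0.48
t: 34.88
tcp_pos: [0.557, 0.3341, 0.1669]
tool_rot: [-0.015, 0.707, 0.014, 0.707]
force: [-0.6, 0.6, -0.2]
finger_gap: 0.502
274 [457.7409 266.5876] [ 0.4605 -0.3528  0.0314] [ 460.6 -353. ] [45.4 46.4] 26.9
242 [410.6446 276.9793] [ 0.4344 -0.2506  0.0247] [ 434.9 -251.4] [33.8 34.5] 26.0
65 [404.0154 302.5077] [ 0.3785 -0.237   0.0181] [ 378.4 -236. ] [ 2.5 81.6] 2.2
t 34.98 tcp [0.5579 0.3356 0.1662] jaw 1.612 q [ 0.37    0.6281  1.4187  0.0004  1.0944 -1.2426] gap 0.499 F [ 0.0628 -0.4145  0.7836]
shift mm [-121.9 -587.6  -66.2] turn -1.182 or 1.959 q6 now -1.243 dq1 -1.066
```

View pics/w24.png

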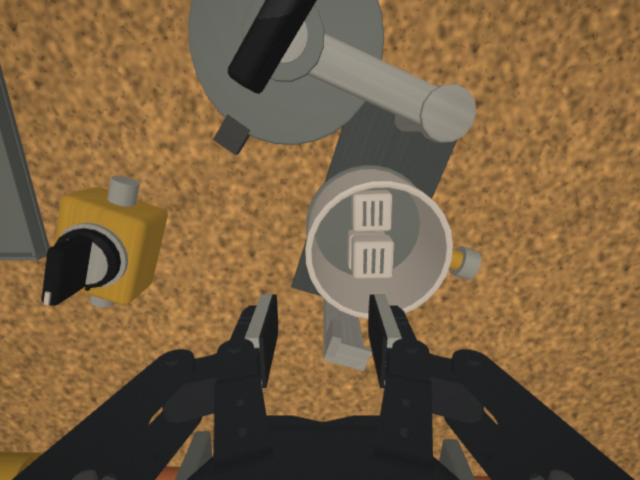

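C is stacked on A at (372,257). Last is cassette D.

```bash
python3 -m crank '[0.6,-12,-58,0,-0.1, 0.6,-24,-116,0,-0.22, 0.6,-36,-174,0,-0.35, 0.6,-48,-232,0,-0.48, 0.6,-61,-290,0,-0.62, 0.6,-73,-348,0,-0.76, 0.6,-85,-406,0,-0.9, 0.6,-98,-464,0,-1.04, 0.6,-111,-526,-20,-1.14, 0.6,-122,-587,-60,-1.17]' 50
python3 -m crank '[0.6,0,0,0,0,0.6,0,0,0,0]'
python3 - <<'E'
from h import *
s=snap("wrist","w25"); cassettes(s)
go(.4358,-.252,.001,.44)
E
```

```text
t: 36.22
tcp_pos: [0.4396, -0.2422, 0.1143]
tool_rot: [0.378, 0.596, -0.379, 0.599]
force: [0.6, -0.0, 0.5]
finger_gap: 0.598
t: 36.48
tcp_pos: [0.4383, -0.2386, 0.1136]
tool_rot: [0.378, 0.598, -0.378, 0.597]
force: [-0.4, 0.6, 0.2]
finger_gap: 0.602
1870 [265.2107 167.0807] [ 0.3776 -0.2141  0.0177] [ 378.5 -238.3] [  3.8 286.1] 2.2
1982 [311.1498 255.9914] [ 0.4341 -0.251   0.0254] [ 434.6 -252.6] [33.7 33.6] 25.5
1787 [288.3906 374.1399] [ 0.4601 -0.352   0.0312] [ 460.7 -354.7] [45.6 45.3] 27.1
t 36.52 tcp [ 0.4385 -0.238   0.1141] jaw 0.444 q [-0.7219  0.5357  1.8479  0.0005  0.7587 -1.1663] gap 0.601 F [-0.0855  0.2941  1.0982]
shift mm [  -2.7  -14.  -113.1] turn -0.004 or 3.138 q6 now -1.166 dq1 -0.027
```

View pics/w25.png

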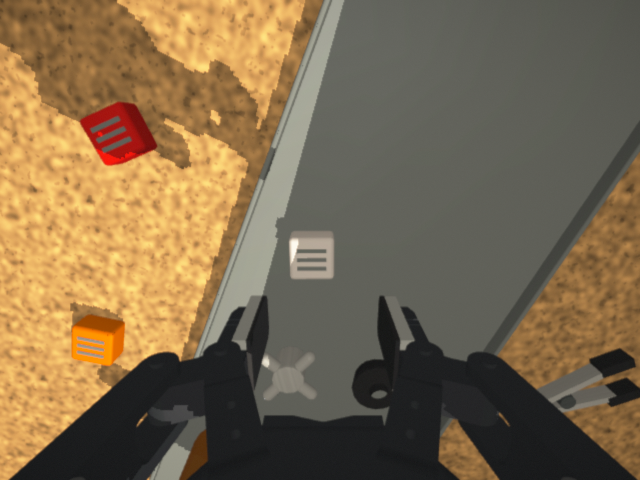

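```bash
python3 -m crank '[0.6,-3,-14,-40,0, 0.6,-3,-14,-80,0, 0.6,-3,-14,-105,0, 0.6,-3,-14,-112,0, 0.6,-3,-14,-112,0, 0.2,-3,-14,-112,0, 0.2,-3,-14,-112,0,0.2,-3,-14,-112,0,0.2,-3,-14,-112,0,0.2,-3,-14,-112,0]' 50
python3 -m crank '[0.2,0,0,20,0, 0.2,0,0,60,0, 0.2,0,0,120,0, 0.2,0,0,170,0,0.2,0,0,170,0]'
python3 - <<'E'
from h import *
s=snap("wrist","w26"); go(.541,.3745,.172,1.613)
E
```

```text
t: 37.78
tcp_pos: [0.4359, -0.2534, 0.0035]
tool_rot: [0.378, 0.597, -0.378, 0.599]
force: [0.7, 2.6, 7.2]
finger_gap: 0.383
t: 38.4
tcp_pos: [0.4372, -0.2549, 0.1765]
tool_rot: [0.377, 0.594, -0.379, 0.601]
force: [0.0, -0.7, -1.1]
finger_gap: 0.384
t 38.45 tcp [ 0.4358 -0.2537  0.1742] jaw 0.443 q [-0.7491  0.4385  1.7887 -0.0001  0.9092 -1.192 ] gap 0.381 F [ 0.8453  0.0987 -1.0553]
shift mm [105.2 628.2  -2.2] turn 1.17 or -1.972 q6 now -1.192 dq1 1.133
```

View pics/w26.png

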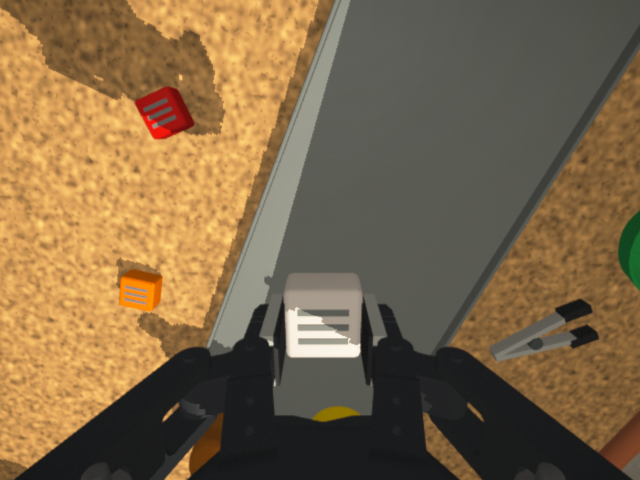

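```bash
python3 -m crank '[0.2,8,50,0,0.08, 0.2,17,100,0,0.18, 0.2,26,155,0,0.3, 0.2,35,210,0,0.42, 0.2,44,265,0,0.54, 0.2,54,322,0,0.66, 0.2,63,378,0,0.78, 0.2,72,434,0,0.9, 0.2,82,490,0,1.02, 0.2,91,545,0,1.12]'
python3 -m crank '[0.2,7,40,0,0.05, 0.2,14,83,0,0.05, 0.2,14,83,0,0.05,0.2,14,83,0,0.05]'
python3 - <<'E'
from h import *
s=snap("wrist","w27"); go(.541,.3745,.054,1.613)
E
```

```text
t: 39.7
tcp_pos: [0.5248, 0.2934, 0.1698]
tool_rot: [0.001, 0.708, -0.002, 0.706]
force: [0.7, -0.7, -0.8]
finger_gap: 0.382
t: 40.2
tcp_pos: [0.5386, 0.374, 0.17]
tool_rot: [-0.016, 0.708, 0.014, 0.706]
force: [0.8, -0.9, -0.3]
finger_gap: 0.38
t 40.25 tcp [0.5389 0.3736 0.1704] jaw 1.612 q [ 0.4363  0.6308  1.3986 -0.0005  1.1162 -1.1759] gap 0.387 F [-0.4861 -0.6767 -0.3347]
shift mm [   2.1    0.9 -116.4] turn 0.001 or -3.141 q6 now -1.176 dq1 -0.001
```

View pics/w27.png

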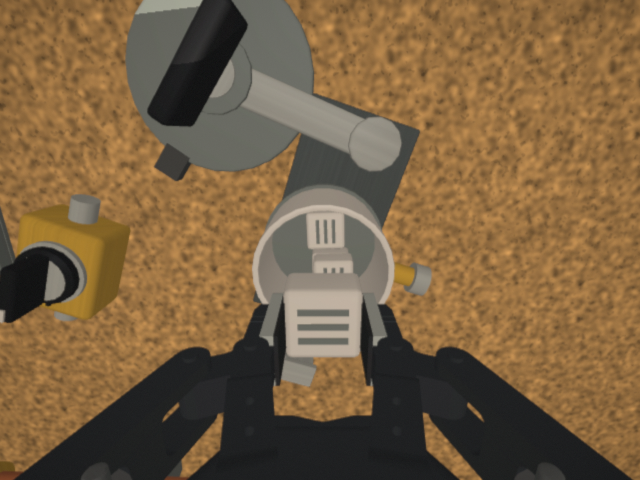

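```bash
python3 -m crank '[0.2,1,1,-40,0, 0.2,1,1,-80,0, 0.2,1,1,-108,0, 0.2,1,1,-117,0, 0.2,1,1,-117,0, 0.47,1,1,-117,0, 0.47,1,1,-117,0, 0.47,1,1,-117,0, 0.47,1,1,-117,0]'
python3 -m crank '[0.47,0,0,30,0, 0.47,0,0,70,0, 0.47,0,-20,120,0, 0.5,0,-70,150,0, 0.5,0,-70,150,0,0.5,0,-70,150,0]'
python3 - <<'E'
from h import *
s=snap("wrist","w28"); t=snap("top","t28"); cassettes(t); w=cloud(s)
m=(w[...,2]>.015)&(np.hypot(w[...,0]-.5605,w[...,1]-.3745)<.044); print(np.nanpercentile(w[m][:,2],[50,90,99,100]))
go(.43,.308,.20,1.0)
E
```

```text
t: 41.38
tcp_pos: [0.5412, 0.3762, 0.0556]
tool_rot: [-0.015, 0.707, 0.015, 0.707]
force: [0.2, 1.1, 0.3]
finger_gap: 0.472
t: 42.12
tcp_pos: [0.5407, 0.3061, 0.2049]
tool_rot: [-0.015, 0.707, 0.015, 0.707]
force: [0.2, 0.1, -0.6]
finger_gap: 0.501
275 [457.7927 266.5818] [ 0.4605 -0.3529  0.0316] [ 461.1 -354.1] [45.4 46.5] 26.8
[0.2773 0.2974 0.3023 0.3036]
t 42.23 tcp [0.5403 0.3066 0.2038] jaw 1.614 q [ 0.3364  0.5468  1.4628  0.0004  1.1341 -1.2775] gap 0.5 F [-0.4907 -0.0485  0.3533]
shift mm [-110.3    1.4   -3.8] turn -0.614 or 2.528 q6 now -1.277 dq1 0.105
```

View pics/w28.png

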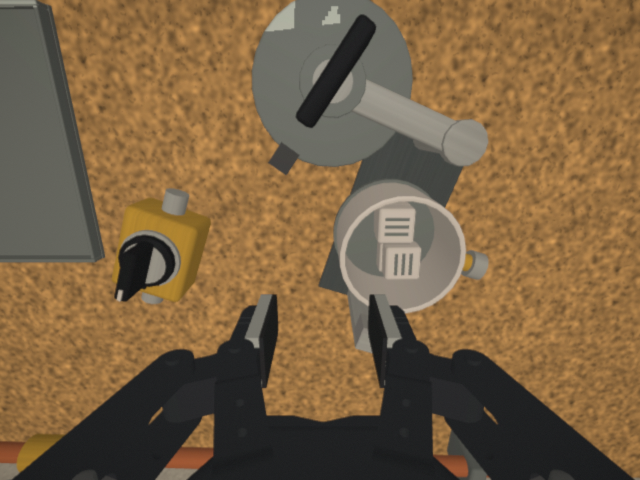

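All four are in the pot in two layers below the rim ((396,224) and (402,260)), and none is left in the tray. Next I locate the wing again.

```bash
cat >> h.py <<'E'
def wing(s,x,y):
    w=cloud(s); g=s["img"].max(-1)
    b=(g<80)&(w[...,2]>.135)&(w[...,2]<.16)&(abs(w[...,0]-x)<.07)&(abs(w[...,1]-y)<.07)
    P=w[b]; r=cv2.minAreaRect((P[:,:2]*1000).astype(np.float32)); print("wing",b.sum(),P.mean(0),r)
E
python3 - <<'E'
from h import *
s=snap("wrist"); wing(s,.43,.308)
E
python3 -m crank '[0.5,-12,0,0,-0.06, 0.5,-30,0,0,-0.15, 0.5,-55,0,0,-0.28, 0.5,-80,0,0,-0.42, 0.5,-100,0,0,-0.55, 0.5,-110,1,0,-0.61, 0.5,-110,1,0,-0.61, 0.5,-110,1,0,-0.61]'
python3 - <<'E'
from h import *
s=snap("wrist","w29"); wing(s,.43,.308); go(.43,.308,.115,1.0)
E
```

```text
wing 2793 [0.429  0.3078 0.1493] ((429.6745300292969, 307.02099609375), (12.000081062316895, 64.03337097167969), 57.13276672363281)
t: 43.28
tcp_pos: [0.4314, 0.3075, 0.2047]
tool_rot: [0.197, 0.679, -0.198, 0.679]
force: [0.7, 0.9, -0.2]
finger_gap: 0.502
wing 1728 [0.4267 0.3089 0.1492] ((429.2141418457031, 307.43255615234375), (11.824373245239258, 63.67110824584961), 57.274539947509766)
t 43.33 tcp [0.4316 0.3074 0.2048] jaw 1.004 q [ 0.4078  0.427   1.6929 -0.0001  1.0217 -0.5961] gap 0.5 F [-0.1248  0.409  -0.0501]
shift mm [ -1.6   0.6 -89.8] turn -0.004 or 3.138 q6 now -0.596 dq1 0.003
```

View pics/w29.png

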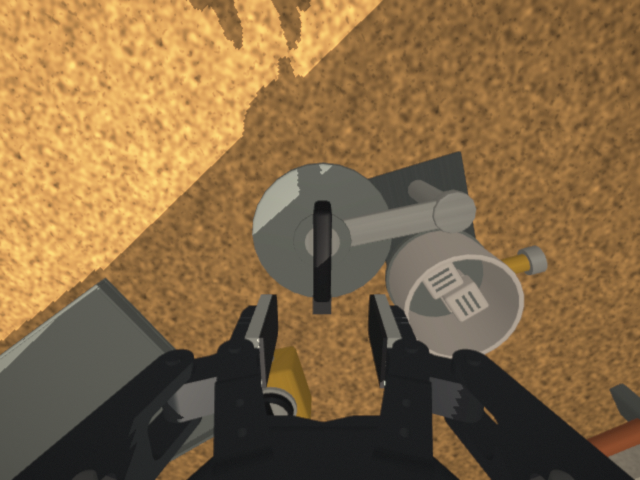

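```bash
python3 -m crank '[0.5,-2,0,-30,0, 0.5,-2,0,-60,0, 0.5,-2,0,-80,0, 0.5,-2,0,-88,0, 0.5,-2,0,-88,0, 0,-2,0,-88,0,0,-2,0,-88,0,0,-2,0,-88,0,0,-2,0,-88,0]' 80
python3 - <<'E'
from h import *
S=st(); p=S["tcp_pos"]*1000; print(S["t"],p,S["jaw"],S["finger_gap"],S["force"])
c=np.array([463.9,400.4]); a0=-.262-np.arctan2(p[1]-c[1],p[0]-c[0]); print("swing",a0)
f=lambda t:100*np.array([np.cos(-.262-t),np.sin(-.262-t)])
for k in range(0,12):
    a=a0-.15*k; print(round(.15*k,2),np.round(c+f(max(a,0))-p[:2],1), round(a,3))
E
```

```text
t: 44.45
tcp_pos: [0.4301, 0.3076, 0.1181]
tool_rot: [0.199, 0.678, -0.197, 0.68]
force: [0.5, 1.1, 6.1]
finger_gap: 0.125
44.45 [430.1425 307.6213 118.1316] 1.0027662440778982 0.12521511199154636 [0.5132 1.0718 6.0783]
swing 1.6577556221497634
0.0 [-0.4 -1.2] 1.658
0.15 [14.  -5.2] 1.508
0.3 [28.9 -7.1] 1.358
0.45 [43.8 -6.7] 1.208
0.6 [58.6 -4.1] 1.058
0.75 [72.8  0.7] 0.908
0.9 [86.1  7.6] 0.758
1.05 [98.3 16.4] 0.608
1.2 [109.   26.9] 0.458
1.35 [118.   38.8] 0.308
1.5 [125.1  52. ] 0.158
1.65 [130.1  66.1] 0.008
```

```bash
python3 -m crank '[0,7,-3,0,0.09, 0,14,-5,0,0.17, 0,29,-7,0,0.32, 0,44,-7,0,0.47, 0,59,-4,0,0.62, 0,73,1,0,0.77, 0,86,8,0,0.92, 0,98,16,0,1.07, 0,98,16,0,1.07]' 80
python3 - <<'E'
from h import *
S=st(); p=S["tcp_pos"]*1000; print(S["t"],p,S["jaw"],S["finger_gap"],S["force"],S["ft_torque"])
c=np.array([463.9,400.4]); a0=-.262-np.arctan2(p[1]-c[1],p[0]-c[0]); print("swing",a0,np.hypot(*(p[:2]-c)))
f=lambda t:100*np.array([np.cos(-.262-t),np.sin(-.262-t)])
for k in range(0,7):
    a=a0-.1*k; print(round(.1*k,2),np.round(c+f(max(a,-.02))-p[:2],1), round(a,3))
print(f(-.02)+c-p[:2])
E
```

```text
t: 45.58
tcp_pos: [0.5298, 0.3258, 0.1182]
tool_rot: [-0.174, 0.683, 0.177, 0.687]
force: [3.1, 6.3, 2.6]
finger_gap: 0.124
45.575 [529.7531 325.7558 118.2156] 2.071531448933623 0.12445635821390695 [3.0806 6.303  2.5621] [ 0.7185 -0.315  -0.5152]
swing 0.5858876651900687 99.54085985852404
0.0 [ 0.3 -0.3] 0.586
0.1 [7.5 6.6] 0.486
0.2 [13.9 14.3] 0.386
0.3 [19.5 22.6] 0.286
0.4 [24.3 31.3] 0.186
0.5 [28.2 40.6] 0.086
0.6 [31.1 50.1] -0.014
[31.233  50.6797]
```

```bash
python3 -m crank '[0,7,6,0,0.1, 0,13,14,0,0.2, 0,19,22,0,0.3, 0,24,31,0,0.4, 0,28,41,0,0.5, 0,30,46,0,0.55, 0,31,50,0,0.59, 0,31,51,0,0.59, 0,31,51,0,0.59]' 80
python3 - <<'E'
from h import *
s=snap("wrist","w30"); S=st(); p=S["tcp_pos"]*1000; print(S["t"],p,S["jaw"],S["finger_gap"],S["force"],S["ft_torque"])
E
```

```text
t: 46.7
tcp_pos: [0.5608, 0.3749, 0.1183]
tool_rot: [-0.367, 0.602, 0.366, 0.607]
force: [5.1, 3.0, 3.5]
finger_gap: 0.119
46.75 [560.7917 374.9826 118.2992] 2.6609467331559316 0.12181233694069785 [5.1773 2.1851 2.3232] [ 0.2708 -0.5253 -0.3756]
```

View pics/w30.png

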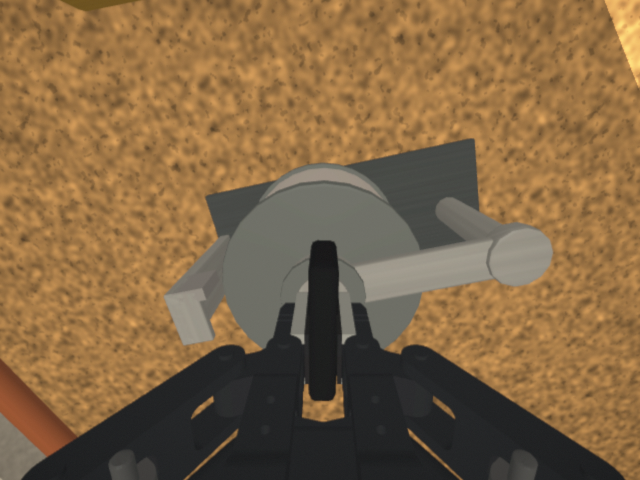

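```bash
python3 -m crank '[0,1,3,0,0, 0,1,3,0,0, 0,0,1,0,0, 0,0,1,0,0]' 80
python3 -m crank '[0,0,0,0,-0.16, 0,0,0,0,-0.33, 0,0,0,0,-0.5, 0,0,0,0,-0.67, 0,0,0,0,-0.84, 0,0,0,0,-1.01, 0,0,0,0,-1.18, 0,0,0,0,-1.32, 0,0,0,0,-1.42, 0,0,0,0,-1.42]' 80
python3 - <<'E'
from h import *
s=snap("wrist","w31"); S=st(); p=S["tcp_pos"]*1000; print(S["t"],p,S["jaw"],S["finger_gap"],S["force"],S["ft_torque"])
E
```

```text
t: 47.25
tcp_pos: [0.5608, 0.375, 0.1183]
tool_rot: [-0.367, 0.603, 0.366, 0.607]
force: [6.3, -0.3, 2.8]
finger_gap: 0.127
t: 48.5
tcp_pos: [0.5607, 0.3744, 0.1183]
tool_rot: [0.112, 0.696, -0.113, 0.7]
force: [5.9, -0.5, 4.1]
finger_gap: 0.125
48.55 [560.7124 374.3591 118.2876] 1.2510004036031048 0.12869314643849517 [ 6.2916 -1.3894  4.3084] [-0.2109 -0.7009  1.637 ]
```

View pics/w31.png

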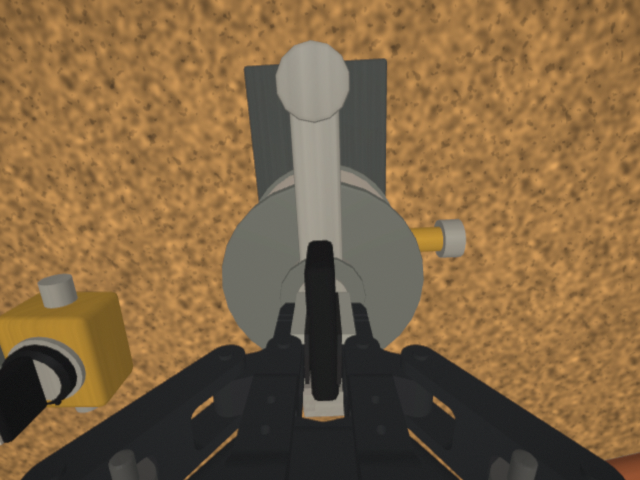

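```bash
python3 -m crank '[0.5,0,0,0,0, 0.5,0,0,0,0, 0.5,0,0,0,0, 0.5,0,0,30,0, 0.5,0,0,70,0, 0.5,0,0,90,0, 0.5,0,0,90,0,0.5,0,0,90,0]' 80
python3 - <<'E'
from h import *
s=snap("wrist","w32"); wing(s,.561,.374); go(.5828,.1425,.2,1.257)
E
```

```text
t: 49.55
tcp_pos: [0.5571, 0.3746, 0.2058]
tool_rot: [0.115, 0.698, -0.116, 0.697]
force: [-0.0, -0.9, -0.2]
finger_gap: 0.501
wing 1667 [0.557  0.3746 0.1492] ((559.76806640625, 373.6587219238281), (11.982621192932129, 63.64956283569336), 74.13327026367188)
t 49.6 tcp [0.5569 0.3745 0.2054] jaw 1.243 q [ 0.4259  0.6128  1.3247  0.0001  1.2076 -0.8171] gap 0.499 F [ 0.4639  0.198  -0.6694]
shift mm [  25.9 -232.    -5.4] turn 0.014 or -3.128 q6 now -0.817 dq1 -0.352
```

View pics/w32.png

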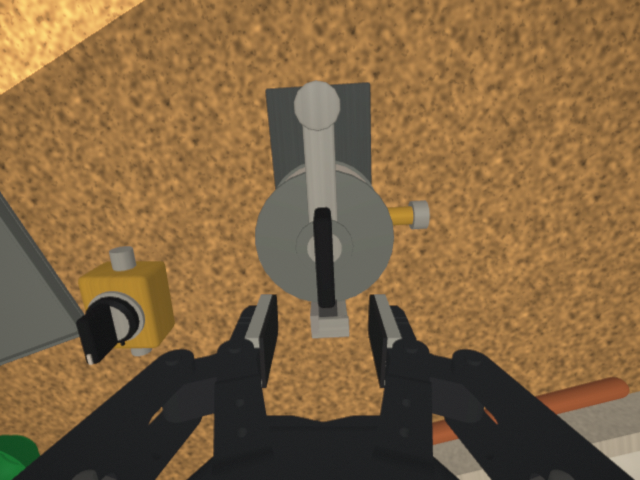

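The cap is home: the wing angle is 74.1° against 74.3° originally. Now the second knob twist.

```bash
python3 -m crank '[0.5,4,-45,0,0, 0.5,9,-90,0,0, 0.5,14,-135,0,0, 0.5,19,-180,0,0, 0.5,26,-232,-5,0.014, 0.5,26,-232,-5,0.014, 0.5,26,-232,-5,0.014]'
python3 - <<'E'
from h import *
s=snap("wrist","w33"); go(.5828,.1425,.064,1.257)
w=cloud(s); g=s["img"].max(-1)
b=(g<70)&(w[...,2]>.09)&(w[...,2]<.11)&(abs(w[...,0]-.58)<.05)&(abs(w[...,1]-.14)<.05)
P=w[b]; print(b.sum(),P.mean(0),cv2.minAreaRect((P[:,:2]*1000).astype(np.float32)))
E
```

```text
t: 50.48
tcp_pos: [0.5834, 0.143, 0.201]
tool_rot: [0.111, 0.699, -0.111, 0.698]
force: [-0.1, 1.0, 0.2]
finger_gap: 0.5
t 50.52 tcp [0.5835 0.1437 0.2013] jaw 1.257 q [ 0.0555  0.5231  1.5185  0.0005  1.1016 -1.202 ] gap 0.504 F [-0.1571  0.6156  0.3643]
shift mm [  -0.7   -1.2 -137.3] turn -0.0 or 3.141 q6 now -1.202 dq1 -0.002
716 [0.5796 0.1434 0.0975] ((582.3883056640625, 141.99911499023438), (11.261781692504883, 45.43112564086914), 72.15824890136719)
```

```bash
python3 -m crank '[0.4,-1,-1,-40,0, 0.4,-1,-1,-80,0, 0.4,-1,-1,-120,0, 0.4,-1,-1,-137,0, 0.4,-1,-1,-137,0, 0,-1,-1,-137,0, 0,-1,-1,-137,0, 0,-1,-1,-137,0, 0,-1,-1,-137,0]' 80
python3 -m crank '[0,0,0,0,-0.17, 0,0,0,0,-0.34, 0,0,0,0,-0.51, 0,0,0,0,-0.68, 0,0,0,0,-0.85, 0,0,0,0,-1.02, 0,0,0,0,-1.16, 0,0,0,0,-1.26, 0,0,0,0,-1.28, 0,0,0,0,-1.28]' 80
python3 - <<'E'
from h import *
s=snap("wrist","w34"); S=st(); print(S["t"],S["tcp_pos"],S["jaw"]-1.257,S["finger_gap"],S["force"],S["ft_torque"])
E
```

```text
t: 51.65
tcp_pos: [0.5844, 0.1425, 0.0669]
tool_rot: [0.111, 0.697, -0.11, 0.7]
force: [0.3, 2.0, 5.9]
finger_gap: 0.125
t: 52.9
tcp_pos: [0.5834, 0.1417, 0.0669]
tool_rot: [-0.504, -0.495, 0.504, -0.497]
force: [-1.2, 0.5, 7.5]
finger_gap: 0.121
52.95 [0.5833 0.1417 0.0669] -1.2721492737859044 0.1249439530608819 [-1.3512  1.525   8.4405] [0.1325 0.3552 1.4588]
```

View pics/w34.png

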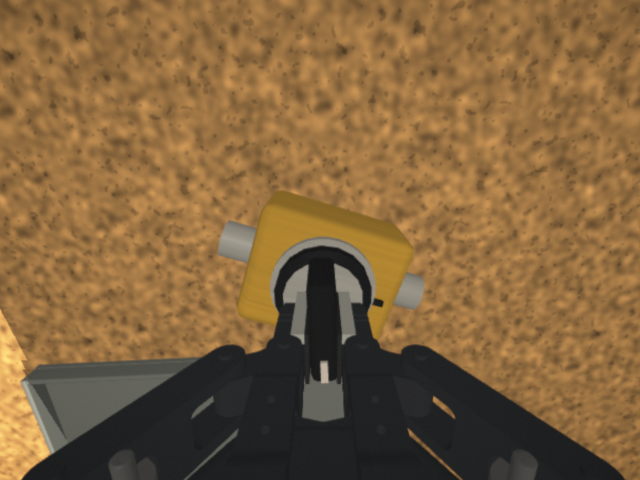

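At the stop again (reaction moment 1.46 N m). Now I let it spring back and check the whole scene.

```bash
python3 -m crank '[0,0,0,0,0, 1,0,0,0,0, 1,0,0,0,0, 1,0,0,0,0, 1,0,0,0,0, 1,0,0,0,0, 1,0,0,20,0, 1,0,0,70,0, 1,0,0,120,0,1,0,0,120,0]' 80
python3 -m crank '[1,-20,40,20,0, 1,-40,90,40,0, 1,-60,140,60,0, 1,-80,190,80,0, 1,-100,240,80,0, 1,-120,300,80,0, 1,-150,350,80,0, 1,-170,390,80,0,1,-170,390,80,0,1,-170,390,80,0]'
python3 - <<'E'
from h import *
t=snap("top","t35"); c=snap("scene","s35"); print(st()["t"],st()["tcp_pos"])
for s in (t,c):
    wing(s,.561,.374)
    w=cloud(s); g=s["img"].max(-1)
    b=(g<70)&(w[...,2]>.075)&(w[...,2]<.11)&(abs(w[...,0]-.58)<.05)&(abs(w[...,1]-.14)<.05); P=w[b]
    print("bar",len(P),cv2.minAreaRect((P[:,:2]*1000).astype(np.float32)) if len(P) else None)
E
```

```text
t: 54.2
tcp_pos: [0.5862, 0.1422, 0.1897]
tool_rot: [0.508, 0.492, -0.503, 0.497]
force: [-0.6, -0.1, 0.4]
finger_gap: 1.002
t: 55.45
tcp_pos: [0.4127, 0.5312, 0.2637]
tool_rot: [-0.505, -0.494, 0.507, -0.495]
force: [-0.2, -0.8, 0.6]
finger_gap: 1.003
55.55 [0.4137 0.5306 0.2644]
wing 265 [0.5586 0.3726 0.1457] ((559.3164672851562, 373.82244873046875), (13.96359634399414, 63.355499267578125), 72.40171813964844)
bar 131 ((581.2025146484375, 143.41017150878906), (11.870246887207031, 43.66046142578125), 72.50019836425781)
wing 246 [0.5681 0.3701 0.1477] ((562.6278686523438, 373.251953125), (12.771502494812012, 64.5224609375), 73.63084411621094)
bar 159 ((585.28564453125, 141.9315643310547), (12.130139350891113, 47.29743194580078), 71.81741333007812)
```

View pics/t35.png

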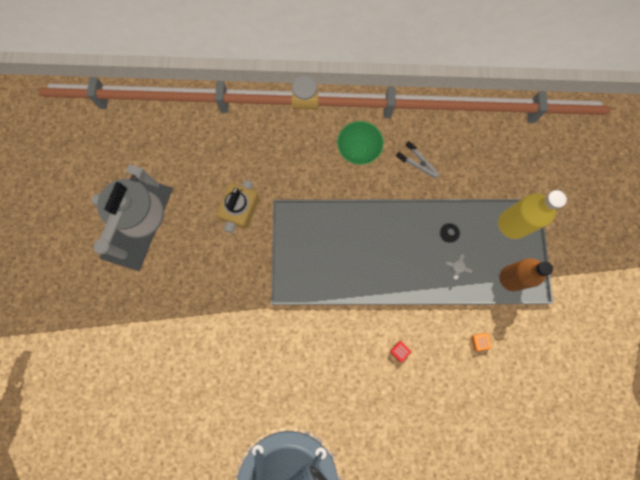

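View pics/s35.png

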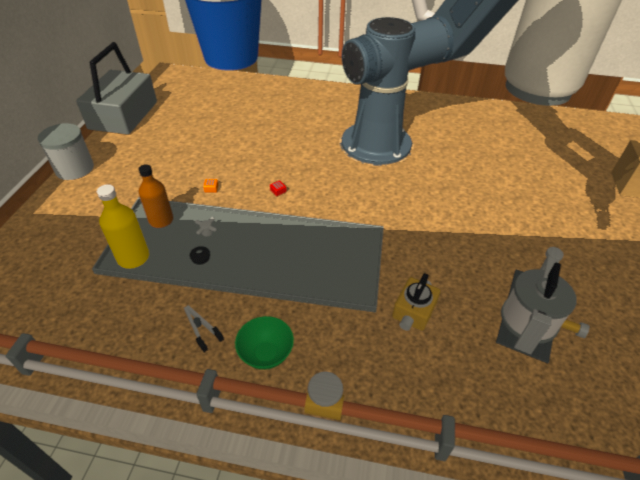

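```bash
python3 - <<'E'
from h import *
for n in ("top","scene"):
    a=dict(np.load(f"pics/{n}0.npz")); b=snap(n); 
    for s in (a,b):
        w=cloud(s); g=s["img"].max(-1)
        for th,z0 in ((70,.125),(80,.135),(60,.14)):
            m=(w[...,2]>z0)&(w[...,2]<.165)&(g<th)&(abs(w[...,0]-.56)<.07)&(abs(w[...,1]-.373)<.07)
            P=w[m][:,:2]; C=P-P.mean(0); v=np.linalg.svd(C,full_matrices=False)[2][0]
            v2,u2=np.nonzero(m); D=np.c_[u2,v2]-[u2.mean(),v2.mean()]; x=np.linalg.svd(D,full_matrices=False)[2][0]
            print(n,th,len(P),P.mean(0),np.degrees(np.arctan(v[1]/v[0])),"px",u2.mean(),v2.mean(),np.degrees(np.arctan2(*x))%180)
    print(np.abs(a["img"].astype(int)-b["img"])[150:290,70:280].max(-1).mean() if n=="top" else "")
E
```

```text
top 70 326 [0.5584 0.3722] -15.52650519265158 px 114.04907975460122 197.30981595092024 156.9633736192587
top 80 259 [0.5589 0.3731] -15.901173890671759 px 112.82239382239382 196.5096525096525 155.8690706446469
top 60 191 [0.5591 0.3728] -15.516451373846323 px 112.68062827225131 196.19895287958116 156.0393812542985
top 70 327 [0.5584 0.3717] -15.663508038071488 px 114.34250764525994 197.34556574923548 156.9917441685696
top 80 260 [0.5581 0.3727] -15.85404667652501 px 112.95 196.88846153846154 156.42215133949628
top 60 193 [0.5588 0.3724] -15.678084318196367 px 112.860103626943 196.3575129533679 156.1827399107446
2.2879931972789116
scene 70 304 [0.5698 0.3699] -13.410363339611402 px 553.3980263157895 279.48355263157896 166.17080872454028
scene 80 247 [0.5681 0.3709] -14.138343732372018 px 554.5668016194332 277.5910931174089 168.67032629343814
scene 60 213 [0.5675 0.371 ] -14.125458927663102 px 554.8356807511738 276.9389671361502 169.98099475215446
scene 70 300 [0.5696 0.3694] -13.787634292445968 px 553.0833333333334 279.33666666666664 165.66657051094586
scene 80 241 [0.5679 0.3702] -14.454641841571233 px 554.1991701244814 277.4066390041494 168.08613119556412
scene 60 210 [0.5672 0.3705] -14.367226786788075 px 554.5285714285715 276.7142857142857 169.58176924134543
```

Measured the same way before and after, the wing angle agrees within 0.4° and its position within 0.8 mm. The cap is shut and the knob is at rest, so I'm handing in.

```bash
python3 - <<'E'
from station import workorder
print(workorder.sign_off())
E
```

```text
the job is handed in; nothing more can be done
None
```

The job is done in the order asked and handed in at about 56 s; sign-off gave no verdict.

- **Vent:** I twisted the valve knob clockwise to its stop, where the wrist felt about 1.6 N m. When released it sprang back by itself.
- **Filling:** I unscrewed the cap to its end stop and swung it out to about 1.66 rad. I then put all four white cassettes into the pot. They lie in two layers below the rim, and none is left in the tray.
- **Closing and flush:** I swung the cap back, screwed it down to its stop, and twisted the knob to its stop once more. It sprang back again.

**Last checks:**
- The wing angle matches the starting one within 0.4° and its position within 0.8 mm.
- The knob bar is back along the valve block, within about 1° of the start.
- The bystanders and the red and orange look-alikes look unmoved in the pictures. I did not measure each one.
- The arm ended clear of everything.

**What disagreed or failed:**
- **Fingertip height:** the fingertips stood about 36 mm higher than the stated tool geometry implies. My first knob grip therefore closed on air above the bar. I corrected for this in every later grasp.
- **Wing angle reading:** one quick reading of the wing angle at the end was 2–3° off. It used different settings from the first one, and repeating both with the same settings gave the agreement above.
- **Contact force:** the largest contact force I saw was about 13 N, at the first cassette pick.

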